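Ready the gummed-tape station

TASK

Make the gummed-tape station ready: first lift the blue paste canister by its bail out from under the filler's head and set it down gently, upright and wholly on the round cork pad. Then pick up the brown tape roll and lay it gently on its side in the cradle, resting on both rollers between the red cheeks. Keep the canister upright all the way and leave everything else where it is.

Things in the scene. Friction and masses are not known exactly. Their poses are not given: they have to be found in the camera images.
- canister: Blue round plastic paste canister with a white band, open top, 84 mm across, 95 mm high, about 0.5 kg. Origin at the centre of its underside, z up. Over the mouth a rigid steel bail, 12 mm round bar: its straight top runs along the canister's x from -46 to 46 mm, bar axis 132 mm above the underside; free space from bar to rim.
- canister_bar (a point): Middle of the bail's top bar (on the bar's axis); x runs along the bar.
- filler: Grey fixed stand 180 x 130 x 40 mm with an overhanging black and blue head. Origin on the table below the seat; the open -x side faces roughly to the robot. Column 40 mm wide at x 65 to 110 mm. Head: x -30 to 110, y -50 to 50, underside 233 mm and top 291 mm above the table (55 mm free above the seated canister's bail).
- filler_seat (a point): Centre of the filler's seat, 40 mm above the table, axes as the filler. A steel lip ring surrounds it (inner radius 46, outer 51, 8 mm high: lip top 48 mm above the table).
- pad: Round cork pad, fixed, 124 mm across, 6 mm thick; origin at the centre of its underside.
- roll: Brown gummed-paper tape roll with a yellow band, a solid cylinder 60 mm across and 120 mm long, about 0.3 kg, standing on end; z along its axis, origin at the centre of the underside.
- roll_center (a point): Middle of the roll, on its axis, 60 mm from either end.
- cradle: Roll cradle, fixed: plywood base 100 (x) x 200 (y) x 12 mm, two aluminium rollers along y (16 mm across, 44 mm between axes, axis height 22 mm, do not turn) and a red cheek at each end (inner faces at y = -75 and +75 mm, 90 mm wide, top at 45 mm). Origin at the centre of the underside.
- cradle_seat (a point): Where the middle of the roll is when it lies on both rollers, axis along the cradle's y: 53 mm above the table.
- tape_gun: Blue and orange tape dispenser gun lying flat, about 190 x 120 x 55 mm; origin under its orange roll. Bystander.
- label_roll: White label roll standing on its flat side, 90 mm across, 50 mm high; origin at the underside centre. Bystander.
- carton_a: Brown carton 170 x 120 x 80 mm with yellow tape; origin at the underside centre. Bystander.
- carton_b: Small brown carton 100 x 80 x 50 mm; origin at the underside centre. Bystander.
- cutter: Yellow carton cutter lying flat along its x, 160 x 22 x 14 mm; origin at the underside centre. Bystander.
- tape_ring: Orange tape ring lying flat, 100 mm across, 48 mm high; origin at the underside centre. Bystander.
- stapler: Black hand stapler 140 x 50 x 30 mm with a red knob (top at 60 mm); origin at the underside centre. Bystander.
There are look-alikes about, which are no part of the job. Leave any green or turquoise look-alike of the canister alone.

How it is judged:
By the outcome, as a careful person would: the job done as asked, in the order asked, and still so for the second after the job is handed in, with the robot touching nothing.
It also fails if it takes over 69 s, if anything falls off the work surface, if the arm or the gripper's body presses on something with over 40 N, if the wrist force passes 120 N, or if a joint passes its speed limit or range.

ROBOT

A 6-joint arm with a two-finger parallel gripper is mounted at the origin on the work surface. World frame = base frame: x ahead of the robot, y to its left, z up, the work surface at z = 0. Lengths are in m, angles in degrees, forces in N, time in s.
With the tool pointing down it reaches from about 0.375 to 0.9 m from the base axis. Payload 3.1 kg.
Tool frame: the origin (TCP) lies at the very end of the fingers, on their centre line; the grasp point (between the pads) lies 19 mm behind it (grip_point_offset is the distance from the TCP to the grasp point, in m); y points along the fingers, x is the direction in which the jaws open and shut, and the axes are right-handed (so a half turn about y gives the same grasp; the last joint's range is limited). The gripper opens to 87 mm and grips with 3 to 60 N. Pads are 19 mm wide; open, the fingers measure 117 mm over their backs; the gripper's body (75 mm by 190 mm) begins 51 mm behind the grasp point.
Start: joints at [-79.784, 30.224, 82.088, -0, 67.689, -10.227], TCP at [0.218, -0.586, 0.223] pointing down, gripper open.
Joint ranges: [-176.69, 176.69], [-43.24, 126.21], [12.49, 139.97], [-82, 262], [0, 151.66], [-163.58, 163.58]. Speed limits (degrees/s): [159.86, 159.86, 180, 180, 180, 180].

INTERFACE

Orientations are given as a 3x3 rotation matrix whose columns are the frame's x, y, z axes.
In Python, from rig import * gives the robot as it stands.
- The arm moves only by the tool send_rows, never from a script. Its argument "moves" is text: rows parted by semicolons, each of 5 numbers parted by spaces: the finger opening in mm, from 0 to 87, then the shift along the tool's x, y, z in mm, then the turn about the tool's y in degrees. In form: fingers dx dy dz yaw; .... A call has 1 to 20 rows; each row shifts and turns the commanded pose from where the row before left it, along the tool's axes as they then stand; what a row does not reach is not made up. A row lasts 1/12 s, in which the tool goes at most 41.7 mm and 7.16 degrees, less where a joint would pass 70% of its speed; a pose out of reach is approached as far as the arm can. A call is refused whole if a number of a shift passes 41.7 or a number of a turn 7.16, either way. A call with a gripper value outside its range is refused whole. The fingers move at their own pace and stop on an object; the grip force is fixed at half the most. Time passes only in rows, so rows that do not move let the fingers close. It gives the time, the measured TCP pose, the force and the opening at its end, in the units of the state.
- read_state(): the state, without advancing time (a new reading comes with each control period).
- capture(name): name is "scene" or "top" or "wrist"; returns a dict with "image" (400x640x3 uint8, blue, green, red), "z_map" (400x640 float32, m along the optical axis (not along the pixel's ray), 0 where there is no reading), "mtx" (3x3 intrinsics, pixels), "distortion" ([k1, k2, p1, p2, k3] as OpenCV has them; the pictures are not rectified), "origin" and "rotation" of the camera in the world; the wrist camera has in their place "tool_from_camera" (4x4, takes a point from camera to tool coordinates, whose origin is the TCP and whose axes are the tool frame's). Camera axes: x right, y up, looking along -z (the intrinsics and any distortion apply to the point x, -y, -z); pixel columns grow to the right and rows downward; lengths in m; the calibration is good to about 2 mm. A picture is of the moment at which its call begins: read the wrist's pose just before it.
- hand_in(): hands the job in, once; it reports no verdict.
Trained networks look in a picture, given as the dict that the camera call returned (one of the last four; its "shot" number tells which), for a name from the list of things; names that differ only in an ending like _2 or _b are one class to them, and where a whole thing is asked for, a point or a joint stands for the part that bears it (a point fixed in the world has none). Each returns a list of dicts, best first, with "p" (0 to 1); they miss things now and then, are a little off and sometimes report something else, mostly with a low value. They report only what shows in the picture. A call takes as long as a camera call. They do not tell look-alikes from the thing itself.
- search_frame(picture, name): "bbox" ([left, top, right, bottom] in pixels, round what is visible of it).
- masks_of(picture, name): "region" (400x640 bool, what is visible of it) and "bbox" ([left, top, right, bottom] in pixels, round what is visible of it).
- mark_of(picture, name): "pixel" ([row, column] in pixels: a listed point, or the origin of a listed thing).
The state is a dict: "time_s": time; "joint_positions": joint angles; "qvel": joint speeds; "tau": joint torques, N m; "position": TCP position; "tcp_rot": TCP orientation; "force": force on the tool from outside, world axes, zero at the start; "moment": the same for the moment, N m; "opening": opening from 0.0 (shut) to 1.0 (fully open).
Only numpy, scipy, OpenCV 4.12 (cv2) and the standard library are available. Lean on these libraries where they do the work, as an engineer would, in place of code of your own. Each camera call takes 0.05 s, during which the arm holds its last target. There are 200 camera calls.

## Working session

There is one attempt and no reset: what is moved stays moved. The work goes in short steps, Python scripts to look and compute and a tool call to move; the robot and the scene stay as the last step left them, time stands still between calls to the robot, and variables do not carry over. Pictures are saved under pics/ and viewed, about 8 in all and at most 12, crops included, and the job is handed in when it is done.

Besides the shell and the picture viewer there is one more tool, called after "Emit:" as a command line: name --argument value ..., lists and objects as JSON in quotes. send_rows: Moves the arm, as the interface text tells. Its arguments: {"type":"object","properties":{"moves":{"type":"string"}},"required":["moves"]}

```bash
mkdir -p pics; ls; cat > h.py <<'E'
from rig import *
import numpy as np, cv2
def cam(c,st=None):
    if 'origin' in c: return np.array(c['rotation']),np.array(c['origin'])
    T=np.array(c['tool_from_camera']); R=np.array(st['tcp_rot']); return R@T[:3,:3], R@T[:3,3]+np.array(st['position'])
def pts(c,rc,st=None):
    "world points of (row,col) array using depth"
    rc=np.atleast_2d(rc).astype(float); R,o=cam(c,st)
    u=cv2.undistortPoints(rc[:,None,::-1].copy(),np.array(c['mtx']),np.array(c['distortion']))[:,0]
    z=c['z_map'][rc[:,0].astype(int),rc[:,1].astype(int)]
    return (np.c_[u[:,0]*z,-u[:,1]*z,-z])@R.T+o
def ray(c,rc,h,st=None):
    "intersect pixel ray with plane z=h"
    R,o=cam(c,st)
    u=cv2.undistortPoints(np.array([[[rc[1],rc[0]]]],float),np.array(c['mtx']),np.array(c['distortion']))[0,0]
    d=R@np.array([u[0],-u[1],-1]); return o+d*(h-o[2])/d[2]
def cloud(c,reg,st=None):
    rc=np.argwhere(reg&(c['z_map']>0)); return rc,pts(c,rc,st)
E
python3 - <<'E'
from h import *
np.set_printoptions(precision=3,suppress=True)
print(read_state())
for n in ('scene','top'):
    c=capture(n); cv2.imwrite(f'pics/{n}0.png',c['image']); print(n,c['origin'])
    for k in ('canister','canister_bar','filler','filler_seat','pad','roll','roll_center','cradle','cradle_seat'):
        for m in mark_of(c,k)[:3]:
            p=m['pixel'];p=np.clip(p,0,[399,639]); print(k,round(m['p'],2),np.round(p),pts(c,p)[0])
E
```

```text
pics
{'time_s': 0.0, 'joint_positions': array([-79.783,  30.278,  82.158,  -0.002,  67.691, -10.229]), 'qvel': array([ 0.005, -0.061,  0.007,  0.123,  0.044, -0.169]), 'tau': array([ -0.002, -44.005, -17.659,   0.063,   0.058,  -0.   ]), 'position': array([ 0.218, -0.585,  0.222]), 'tcp_rot': array([[ 0.349, -0.   ,  0.937],
       [-0.937,  0.002,  0.349],
       [-0.002, -1.   ,  0.   ]]), 'force': array([-0.367, -0.095,  0.443]), 'moment': array([-0.063, -0.014,  0.03 ]), 'opening': 0.9993483056616257}
scene [1.035 0.668 1.032]
canister 0.86 [269. 476.] [0.266 0.453 0.048]
canister 0.7 [180. 339.] [ 0.361 -0.092  0.051]
canister 0.57 [290. 348.] [0.694 0.343 0.223]
canister_bar 0.88 [154. 334.] [ 0.246 -0.264 -0.003]
canister_bar 0.64 [246. 488.] [0.238 0.443 0.131]
filler 0.96 [298. 347.] [0.692 0.34  0.176]
filler_seat 0.86 [286. 351.] [0.689 0.344 0.237]
pad 0.82 [223. 330.] [0.49  0.019 0.004]
pad 0.32 [243. 287.] [0.665 0.021 0.036]
pad 0.21 [169. 240.] [ 0.607 -0.398  0.013]
roll 0.59 [242. 287.] [0.663 0.022 0.038]
roll_center 0.94 [232. 283.] [0.672 0.014 0.087]
roll_cente
[... 328 characters left out ...]
2 [304. 190.] [0.228 0.425 0.06 ]
canister 0.67 [191. 240.] [0.595 0.258 0.097]
canister_bar 0.89 [182. 228.] [0.589 0.262 0.26 ]
canister_bar 0.71 [305. 180.] [0.226 0.437 0.133]
canister_bar 0.67 [261. 362.] [ 0.358 -0.144  0.057]
filler 0.79 [191. 242.] [0.595 0.249 0.099]
filler 0.64 [180. 319.] [ 0.623 -0.007  0.116]
filler_seat 0.89 [192. 244.] [0.592 0.244 0.1  ]
pad 0.93 [225. 314.] [0.488 0.015 0.005]
roll 0.56 [179. 319.] [ 0.624 -0.005  0.12 ]
roll 0.47 [190. 439.] [ 0.602 -0.426  0.011]
roll_center 0.93 [175. 315.] [0.637 0.008 0.122]
roll_center 0.51 [135. 294.] [0.793 0.078 0.078]
cradle 0.73 [214. 388.] [ 0.522 -0.244  0.009]
cradle_seat 0.75 [208. 390.] [ 0.541 -0.25   0.008]
```

```bash
cd pics; python3 -c "
import cv2
for n in ('scene0','top0'):
  i=cv2.imread(n+'.png'); cv2.imwrite(n+'b.png',cv2.resize(i,(800,500),interpolation=cv2.INTER_CUBIC))"
```

```text
(no output)
```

View pics/scene0b.png

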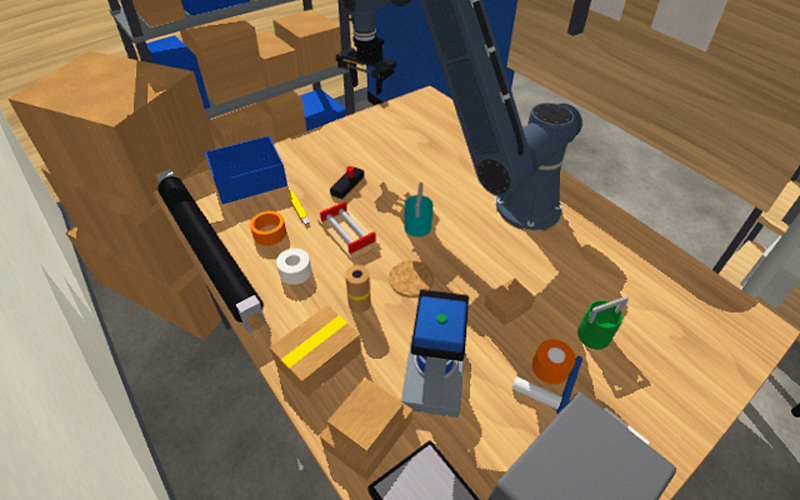

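View pics/top0b.png

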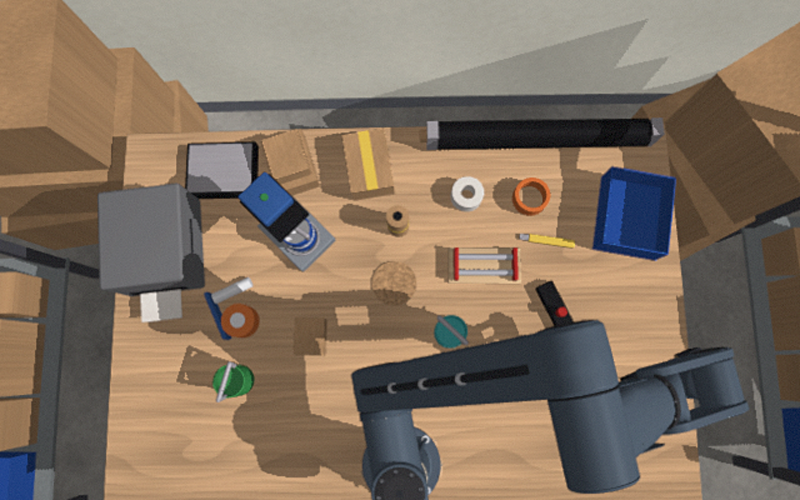

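The blue canister with the white band sits under the filler head at (435,362) in the scaled scene view and (300,237) in the scaled top view. The look-alikes are:
- turquoise: scene (419,215), top (450,332)
- green: scene (601,325), top (233,380)

The roll is at scene (357,285), top (397,220). The pad is at top (393,283) and the cradle at top (486,264). Next I'll fit the geometry.

```bash
python3 - <<'E'
from h import *
np.set_printoptions(precision=3,suppress=True)
def rect(P,lo,hi,box,name):
    m=(P[:,2]>lo)&(P[:,2]<hi)&(P[:,0]>box[0])&(P[:,0]<box[1])&(P[:,1]>box[2])&(P[:,1]<box[3])
    Q=P[m,:2]
    if len(Q)<5: print(name,len(Q));return
    r=cv2.minAreaRect((Q*1000).astype(np.float32)); print(name,len(Q),'z',np.median(P[m,2]),r, cv2.boxPoints(r).round().tolist())
for n in ('top','scene'):
    c=capture(n); rc,P=cloud(c,np.ones((400,640),bool)); print(n)
    F=(0.4,0.9,0.1,0.45)
    rect(P,.283,.30,F,'head'); rect(P,.036,.044,F,'stand'); rect(P,.155,.19,F,'bail'); rect(P,.125,.142,F,'rim')
    rect(P,.116,.124,(.55,.75,-.1,.1),'rolltop'); rect(P,.004,.012,(.4,.58,-.08,.12),'pad')
    rect(P,.038,.05,(.4,.65,-.4,-.1),'cheeks');rect(P,.026,.034,(.4,.65,-.4,-.1),'rollers')
    if n=='top':
        i=c['image'][120:240,160:320]; cv2.imwrite('pics/crop1.png',cv2.resize(i,None,fx=5,fy=5,interpolation=cv2.INTER_CUBIC)[:600,:800])
E
```

```text
top
head 998 z 0.289996625977306 ((653.4037475585938, 306.2208251953125), (101.8543701171875, 89.85222625732422), 43.93428421020508) [[586.0, 303.0], [648.0, 239.0], [721.0, 309.0], [659.0, 374.0]]
stand 797 z 0.04018761189468467 ((691.5270385742188, 370.77899169921875), (393.43743896484375, 435.6056823730469), 44.60089111328125) [[399.0, 388.0], [704.0, 78.0], [985.0, 354.0], [679.0, 664.0]]
bail 44 z 0.17607863742656193 ((593.79248046875, 239.95095825195312), (36.7664680480957, 10.530608177185059), 54.26118087768555) [[579.0, 228.0], [587.0, 222.0], [609.0, 252.0], [600.0, 258.0]]
rim 60 z 0.13374330817575364 ((597.4612426757812, 248.73587036132812), (43.278907775878906, 80.24994659423828), 47.19337463378906) [[553.0, 260.0], [612.0, 206.0], [642.0, 237.0], [583.0, 292.0]]
rolltop 195 z 0.11940902360642891 ((645.919677734375, -1.5205497741699219), (56.04452133178711, 57.825416564941406), 88.82493591308594) [[616.0, -29.0], [674.0, -30.0], [675.0, 26.0], [618.0, 27.0]]
pad 792 z 0.0062511496387192 ((490.2094421386719, 20.2515869140625), (178.95489501953125, 198.82437133789062), 0.06
[... 1368 characters left out ...]
8.7629280090332), 42.04673385620117) [[607.0, 2.0], [647.0, -42.0], [691.0, -2.0], [652.0, 42.0]]
pad 448 z 0.005568186488754012 ((497.25238037109375, 33.92540740966797), (160.75868225097656, 161.99526977539062), 2.4622511863708496) [[413.0, 111.0], [420.0, -50.0], [581.0, -44.0], [574.0, 118.0]]
cheeks 143 z 0.04203319947260398 ((532.023193359375, -238.99411010742188), (176.19073486328125, 88.0060806274414), 88.71011352539062) [[486.0, -326.0], [574.0, -328.0], [578.0, -152.0], [490.0, -150.0]]
rollers 228 z 0.028605974769468356 ((520.1681518554688, -279.75274658203125), (274.203125, 123.23607635498047), 74.72649383544922) [[425.0, -396.0], [543.0, -428.0], [616.0, -164.0], [497.0, -131.0]]
```

View pics/crop1.png

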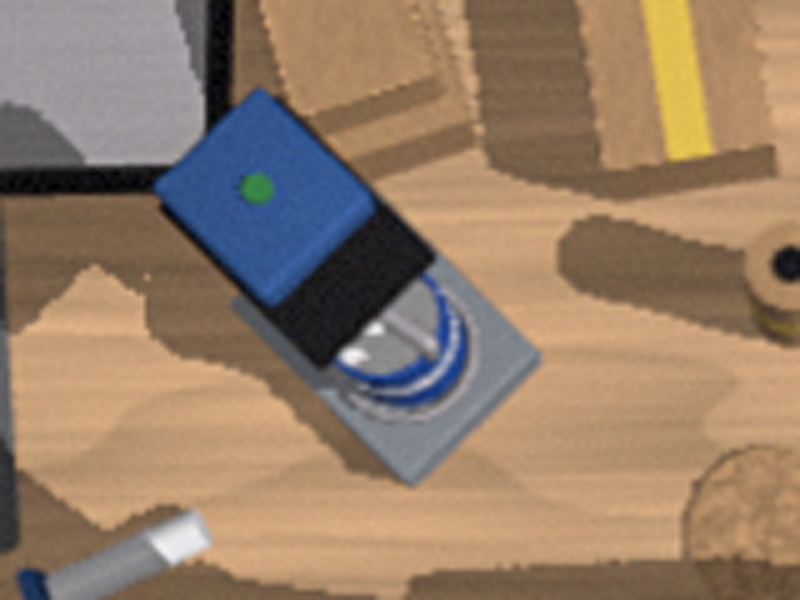

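The crop shows the blue, white-banded canister under the black head front. The bail's outer end sticks out at about (435,350) in the crop, pointing to filler -x. Next I need the head's profile and the canister's pose.

```bash
python3 - <<'E'
from h import *
np.set_printoptions(precision=0,suppress=True,linewidth=150)
a=np.deg2rad(44); ex=np.array([np.cos(a),np.sin(a)]); ey=np.array([-ex[1],ex[0]]); o=np.array([.614,.268])
allP=[]
for n in ('top','scene'):
    c=capture(n); rc,P=cloud(c,np.ones((400,640),bool)); print(n)
    d=P[:,:2]-o; L=np.c_[d@ex,d@ey,P[:,2]]*1000
    m=(abs(L[:,0])<140)&(abs(L[:,1])<70)&(L[:,2]>30); L=L[m]; I=c['image'][rc[m][:,0],rc[m][:,1]]
    for x in range(-130,130,10):
        s=(L[:,0]>=x)&(L[:,0]<x+10)&(L[:,2]>190)
        s2=(L[:,0]>=x)&(L[:,0]<x+10)&(L[:,2]<190)&(L[:,2]>30)
        if s.sum()or s2.sum(): print(x,'head',s.sum(),np.percentile(L[s],[2,50,98],axis=0).T.ravel() if s.sum() else '','| low',s2.sum(),np.percentile(L[s2],[2,98],axis=0).T.ravel() if s2.sum() else '')
    s=(L[:,2]>145)&(L[:,2]<200)
    if n=='top': print(L[s][::2])
    s=(L[:,2]>100)&(L[:,2]<140)&(L[:,0]<20)
    print('rim',L[s][::6])
E
```

```text
top
-70 head 0  | low 104 [-69. -60. -58.  63.  30.  45.]
-60 head 0  | low 120 [-60. -50. -61.  63.  33. 173.]
-50 head 0  | low 180 [-50. -40. -60.  59.  33. 179.]
-40 head 113 [-36. -33. -30. -45.   4.  46. 235. 255. 263.] | low 155 [-40. -30. -58.  58.  32. 176.]
-30 head 111 [-30. -25. -20. -47.   0.  46. 254. 260. 266.] | low 119 [-30. -20. -61.  62.  35. 179.]
-20 head 108 [-19. -15. -10. -47.   0.  48. 255. 260. 266.] | low 101 [-20. -10. -59.  61.  36. 176.]
-10 head 108 [-10.  -5.  -0. -48.  -1.  46. 255. 261. 265.] | low 92 [-10.  -0. -59.  63.  35. 134.]
0 head 207 [  0.   6.  10. -46.  -2.  46. 256. 273. 292.] | low 85 [  0.   9. -57.  62.  35. 104.]
10 head 115 [ 10.  15.  20. -50.   1.  47. 257. 290. 295.] | low 32 [ 10.  19. -61.  62.  33.  66.]
20 head 117 [ 20.  25.  30. -48.  -1.  48. 259. 290. 297.] | low 28 [ 20.  29. -61.  63.  35.  44.]
30 head 106 [ 31.  35.  40. -50.  -1.  47. 256. 290. 297.] | low 10 [ 30.  37. -61.  63.  36.  42.]
40 head 107 [ 40.  45.  50. -48.   1.  47. 257. 290. 296.] | low 11 [40. 49. 54. 64. 34. 44.]
50 head 113 [ 50.  55.  60. -48.  
[... 2565 characters left out ...]
  55.  60. -49.  -4.  42. 260. 292. 297.] | low 100 [ 51.  60. -64.  59.  35.  42.]
60 head 162 [ 60.  65.  70. -48.  -1.  46. 259. 291. 296.] | low 86 [ 60.  70. -61.  60.  36.  43.]
70 head 152 [ 70.  75.  80. -49.   0.  45. 260. 291. 294.] | low 103 [ 70.  80. -64.  61.  36.  44.]
80 head 151 [ 81.  85.  90. -48.  -3.  44. 260. 291. 294.] | low 108 [ 80.  90. -63.  62.  35.  43.]
90 head 168 [ 90.  95. 100. -47.   0.  45. 260. 291. 294.] | low 104 [ 91. 100. -64.  62.  35.  44.]
100 head 784 [101. 106. 108. -46.  -2.  43. 194. 258. 291.] | low 561 [101. 110. -54.  54.  37. 187.]
110 head 0  | low 97 [110. 113. -62.  59.  30.  62.]
120 head 0  | low 6 [124. 129. -57. -52.  59.  62.]
rim []
```

The bail end sticks out only about 17 mm past the head's front face, so the real shape of the gripper body matters. I'll measure it from the depth cloud in tool coordinates.

```bash
python3 - <<'E'
from h import *
np.set_printoptions(precision=0,suppress=True,linewidth=150)
st=read_state(); c=capture('scene'); rc,P=cloud(c,np.ones((400,640),bool))
L=(P-st['position'])@st['tcp_rot']*1000
m=(np.abs(L[:,0])<140)&(np.abs(L[:,2])<140)&(L[:,1]<10)&(L[:,1]>-300)
L=L[m]; R=rc[m]; print(R.min(0),R.max(0))
for y in range(-300,10,10):
    s=(L[:,1]>=y)&(L[:,1]<y+10)
    if s.sum()>2: print(y,s.sum(),'x',np.percentile(L[s,0],[1,99]),'z',np.percentile(L[s,2],[1,25,75,99]))
print(np.array(st['tcp_rot'])[:,2], 'cam dir in tool', st['tcp_rot'].T@(np.array(c['origin'])-st['position']))
a,b=R.min(0),R.max(0); i=c['image'][max(a[0]-8,0):b[0]+8,a[1]-8:b[1]+8]; k=min(800/i.shape[1],600/i.shape[0]); cv2.imwrite('pics/grip.png',cv2.resize(i,None,fx=k,fy=k,interpolation=cv2.INTER_CUBIC))
w=capture('wrist'); print(w['tool_from_camera']); cv2.imwrite('pics/w0.png',w['image'])
E
```

```text
[  0 268] [ 75 316]
-300 63 x [-66.  38.] z [54. 59. 65. 69.]
-290 43 x [-47.  39.] z [51. 58. 64. 68.]
-280 26 x [-32.  36.] z [29. 56. 60. 64.]
-270 44 x [-38.  18.] z [-12.   8.  34.  61.]
-260 43 x [-36.  19.] z [-11.  12.  33.  39.]
-250 49 x [-36.  31.] z [-8. 16. 34. 39.]
-240 55 x [-34.  33.] z [-10.  18.  32.  39.]
-230 49 x [-36.  23.] z [-5. 18. 32. 36.]
-220 53 x [-36.  22.] z [-16.  12.  33.  40.]
-210 52 x [-37.  22.] z [-14.  13.  33.  38.]
-200 39 x [-36.  24.] z [-12.  17.  33.  41.]
-190 42 x [-34.  22.] z [-10.  17.  32.  42.]
-180 76 x [-50.  28.] z [-23.   6.  34.  41.]
-170 80 x [-53.  15.] z [-32.   2.  35.  39.]
-160 32 x [-54.  16.] z [-34.  -2.  24.  37.]
-150 56 x [-54.  16.] z [-20.  15.  23.  28.]
-140 51 x [-54.  13.] z [-18.  15.  25.  30.]
-130 51 x [-54.  15.] z [-18.  17.  26.  30.]
-120 177 x [-98.  96.] z [-34. -10.  26.  38.]
-110 153 x [-96.  96.] z [-34.  -0.  29.  42.]
-100 106 x [-96.  90.] z [-31.  20.  34.  42.]
-90 102 x [-89.  85.] z [-28.  27.  38.  44.]
-80 64 x [-90.  83.] z [-35.   3.  37.  42.]
-70 9 x [-87.  81.] z [-26.  -4.  19.  34.]
-60 15 x [-61.  58.] z [-1.  5. 13. 16.]
-50 26 x [-60.  57.] z [-11.  -1.  12.  16.]
-40 16 x [-58.  52.] z [-8. -2.  9. 15.]
-30 26 x [-57.  54.] z [-10.   1.  10.  15.]
-20 14 x [-57.  53.] z [-7. -3.  7. 13.]
-10 20 x [-55.  51.] z [-12.  -2.   9.  14.]
0 5 x [-54.  53.] z [-15.  -3.  10.  11.]
[1. 0. 0.] cam dir in tool [-1. -1.  1.]
[[ 1. -0. -0. -0.]
 [ 0.  0. -1. -0.]
 [ 0.  1.  0.  0.]
 [ 0.  0.  0.  1.]]
```

View pics/grip.png

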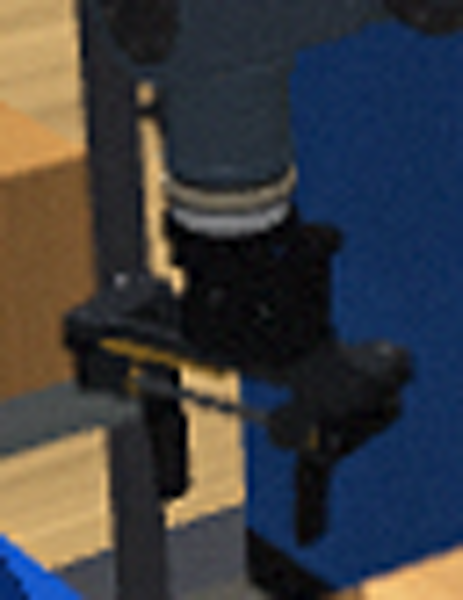

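The gripper body spans about 190 x 75 mm and starts about 70 mm above the TCP. A tool-down grasp of the bail would therefore hit the head, and the tool has to lean over.

Rows only yaw, but a pose out of reach is "approached as far as the arm can", and the next row starts from there. I'll go up and swing across, then see whether pushing outward at the reach limit tilts the tool.

Emit:
send_rows --moves "87 0 -41 0 0; 87 0 -41 0 0; 87 0 -41 0 0; 87 0 -41 0 0; 87 -23 0 34 0; 87 -23 0 34 0; 87 -23 0 34 0; 87 -23 0 34 0; 87 -23 0 34 0; 87 -23 0 34 0; 87 -23 0 34 0; 87 -23 0 34 0; 87 -23 0 34 0; 87 -23 0 34 0; 87 -23 0 34 0; 87 -23 0 34 0; 87 -23 0 34 0; 87 -23 0 34 0; 87 -23 0 34 0; 87 -23 0 34 0"

```text
time_s: 2.97
position: [0.6003, -0.0488, 0.3867]
tcp_rot: [[0.349, 0.0, 0.937], [-0.937, -0.0, 0.349], [0.0, -1.0, 0.0]]
force: [-0.4, -0.4, -0.0]
opening: 0.998
```

```bash
python3 - <<'E'
from h import *
np.set_printoptions(precision=2,suppress=True,linewidth=150)
st=read_state(); print(st['position'],st['joint_positions'],st['tcp_rot'])
c=capture('top'); rc,P=cloud(c,np.ones((400,640),bool))
for x in np.arange(.2,1.1,.1): print(round(x,1),[ (lambda s: round(float(P[s,2].max()),2) if s.any() else -1)((abs(P[:,0]-x)<.05)&(abs(P[:,1]-y)<.05)) for y in np.arange(-.5,1.0,.1)])
E
```

```text
[ 0.6  -0.05  0.39] [-15.26  20.52  72.23  -0.01  87.24  54.28] [[ 0.35  0.    0.94]
 [-0.94 -0.    0.35]
 [ 0.   -1.    0.  ]]
0.2 [0.01, 0.01, 0.01, 0.01, 0.01, 0.88, 0.88, 0.88, -1, 0.14, 0.14, 0.01, 0.01, 0.01, -1]
0.3 [0.03, 0.03, 0.01, 0.14, 0.14, 0.87, 0.88, 0.88, 0.06, 0.13, 0.1, 0.01, 0.01, 0.01, -1]
0.4 [0.04, 0.07, 0.01, 0.1, 0.74, 0.8, 0.8, 0.06, 0.06, 0.07, 0.06, 0.06, 0.06, 0.01, -1]
0.5 [0.01, 0.04, 0.05, 0.05, 0.74, 0.75, 0.01, 0.05, 0.05, 0.04, 0.18, 0.18, 0.18, 0.17, -1]
0.6 [0.09, 0.02, 0.05, 0.05, 0.74, 0.74, 0.5, 0.29, 0.3, 0.29, 0.17, 0.18, 0.18, 0.18, -1]
0.7 [0.01, 0.06, 0.05, 0.06, 0.5, 0.12, 0.09, 0.29, 0.3, 0.3, 0.11, 0.18, 0.18, 0.18, -1]
0.8 [0.01, 0.06, 0.05, 0.06, -1, 0.08, 0.09, 0.12, 0.12, 0.11, 0.06, 0.05, 0.01, 0.01, -0.07]
0.9 [0.09, 0.09, 0.09, 0.09, 0.1, 0.09, 0.09, 0.07, 0.12, 0.11, 0.05, 0.05, 0.01, 0.01, 0.26]
1.0 [-1, -1, -1, -1, -1, -0.01, -1, -1, -0.01, -0.01, -0.0, -1, -0.01, -0.07, 0.26]
```

Emit:
send_rows --moves "87 -40 -4 4 0; 87 -40 -4 4 0; 87 -40 -4 4 0; 87 -40 -4 4 0; 87 -40 -4 4 0; 87 -40 -4 4 0; 87 -40 -4 4 0; 87 -40 -4 4 0; 87 -40 -4 4 0; 87 -40 -4 4 0; 87 -40 -4 4 0; 87 -40 -4 4 0; 87 -40 -4 4 0; 87 -40 -4 4 0; 87 -40 -4 4 0"

```text
time_s: 4.27
position: [0.4453, 0.5339, 0.4468]
tcp_rot: [[0.349, 0.0, 0.937], [-0.937, -0.0, 0.349], [0.0, -1.0, 0.0]]
force: [1.2, -0.7, 0.6]
opening: 0.998
```

Emit:
send_rows --moves "87 -20 0 35 0; 87 -20 0 35 0; 87 -20 0 35 0; 87 -20 0 35 0; 87 -20 0 35 0; 87 -20 0 35 0; 87 -20 0 35 0; 87 -20 0 35 0"

```text
time_s: 4.93
position: [0.5798, 0.6925, 0.3921]
tcp_rot: [[0.351, 0.058, 0.935], [-0.935, 0.07, 0.347], [-0.045, -0.996, 0.078]]
force: [0.7, 0.6, 0.6]
opening: 1.002
```

```bash
python3 - <<'E'
from h import *
np.set_printoptions(precision=2,suppress=True,linewidth=150)
st=read_state(); print(st['position'],st['joint_positions'],st['tcp_rot'])
E
```

```text
[0.58 0.69 0.39] [ 42.77  52.32  12.59   0.72 109.95 112.6 ] [[ 0.35  0.06  0.93]
 [-0.94  0.07  0.35]
 [-0.04 -1.    0.08]]
```

The tool does tilt outward at the limit, by 5° at azimuth 50°, which is the direction I want. I'll keep pushing.

Emit:
send_rows --moves "87 -17 -18 31 0; 87 -17 -18 31 0; 87 -17 -18 31 0; 87 -17 -18 31 0; 87 -17 -15 31 0; 87 -17 -15 31 0; 87 -17 -12 31 0; 87 -17 -12 31 0"

```text
time_s: 5.6
position: [0.6047, 0.7166, 0.4531]
tcp_rot: [[0.363, 0.184, 0.914], [-0.921, 0.219, 0.321], [-0.141, -0.958, 0.249]]
force: [0.6, 0.1, 0.1]
opening: 1.0
```

```bash
cat > s.py <<'E'
from h import *
np.set_printoptions(precision=3,suppress=True,linewidth=150)
st=read_state(); print(st['time_s'],st['position'],st['joint_positions'],'\n',st['tcp_rot']); y=st['tcp_rot'][:,1]; print('tilt',np.degrees(np.arccos(-y[2])),'az',np.degrees(np.arctan2(y[1],y[0])))
E
python3 s.py
```

```text
5.6 [0.605 0.717 0.453] [ 42.326  49.051  12.518   2.224 101.915 112.661] 
 [[ 0.363  0.184  0.914]
 [-0.921  0.219  0.321]
 [-0.141 -0.958  0.249]]
tilt 16.64672720961578 az 49.943205935889054
```

Emit:
send_rows --moves "87 -18 -10 32 0; 87 -18 -10 32 0; 87 -18 -10 32 0; 87 -18 -10 32 0; 87 -18 -8 32 0; 87 -18 -8 32 0; 87 -18 -6 32 0; 87 -18 -6 32 0; 87 -18 -5 32 0; 87 -18 -4 32 0; 87 -18 -3 32 0; 87 -18 -2 32 0; 87 -18 0 33 0; 87 -18 0 33 0; 87 -18 2 33 0; 87 -18 2 33 0"

```text
time_s: 6.93
position: [0.6593, 0.7777, 0.5439]
tcp_rot: [[0.418, 0.403, 0.814], [-0.855, 0.478, 0.203], [-0.307, -0.781, 0.544]]
force: [-0.0, -0.1, -0.0]
opening: 0.998
```

```bash
python3 s.py
```

```text
6.9333 [0.659 0.778 0.544] [ 41.973  46.503  12.565   4.976  82.546 112.623] 
 [[ 0.418  0.403  0.814]
 [-0.855  0.478  0.203]
 [-0.307 -0.781  0.544]]
tilt 38.681415582204245 az 49.88282648258244
```

Emit:
send_rows --moves "87 -18 2 33 0; 87 -18 2 33 0; 87 -18 4 33 0; 87 -18 4 33 0; 87 -18 5 33 0; 87 -18 5 33 0; 87 -18 6 33 0; 87 -18 6 33 0; 87 -18 8 33 0; 87 -18 8 33 0; 87 -18 8 33 0; 87 -18 10 33 0; 87 -18 10 33 0; 87 -18 10 33 0; 87 -18 12 33 0; 87 -18 12 33 0; 87 -18 12 33 0; 87 -18 14 33 0; 87 -18 14 33 0; 87 -18 14 33 0"

```text
time_s: 8.6
position: [0.7059, 0.8224, 0.6942]
tcp_rot: [[0.535, 0.59, 0.604], [-0.717, 0.696, -0.045], [-0.447, -0.409, 0.796]]
force: [0.5, 0.4, 0.2]
opening: 0.997
```

```bash
python3 s.py
```

```text
8.6 [0.706 0.822 0.694] [ 41.318  43.906  12.561   8.993  58.21  111.134] 
 [[ 0.535  0.59   0.604]
 [-0.717  0.696 -0.045]
 [-0.447 -0.409  0.796]]
tilt 65.87168697339038 az 49.68956033655862
```

Emit:
send_rows --moves "87 -18 14 33 0; 87 -18 14 33 0; 87 -18 14 33 0; 87 -18 14 33 0; 87 -18 14 33 0; 87 -18 16 33 0; 87 -18 16 33 0; 87 -18 16 33 0; 87 -18 16 33 0; 87 -18 16 33 0; 87 -18 16 33 0; 87 -18 16 33 0; 87 -18 16 33 0; 87 -18 16 33 0"

```text
time_s: 9.77
position: [0.6868, 0.7949, 0.8589]
tcp_rot: [[0.625, 0.644, 0.441], [-0.611, 0.755, -0.237], [-0.486, -0.121, 0.866]]
force: [0.0, 0.0, -0.2]
opening: 1.0
```

```bash
python3 s.py
```

```text
9.7667 [0.687 0.795 0.859] [ 40.487  38.187  12.543  12.326  46.993 109.712] 
 [[ 0.625  0.644  0.441]
 [-0.611  0.755 -0.237]
 [-0.486 -0.121  0.866]]
tilt 83.03097148283855 az 49.53463457773716
```

Emit:
send_rows --moves "87 -18 18 33 0; 87 -18 18 33 0; 87 -18 18 33 0; 87 -18 18 33 0; 87 -18 18 33 0"

```text
time_s: 10.18
position: [0.6696, 0.7732, 0.9232]
tcp_rot: [[0.656, 0.65, 0.385], [-0.575, 0.76, -0.303], [-0.489, -0.023, 0.872]]
force: [0.1, 0.1, -0.1]
opening: 0.999
```

```bash
python3 s.py
```

```text
10.1833 [0.67  0.773 0.923] [ 40.049  35.479  12.554  13.617  44.091 109.209] 
 [[ 0.656  0.65   0.385]
 [-0.575  0.76  -0.303]
 [-0.489 -0.023  0.872]]
tilt 88.7096442924315 az 49.47978989404591
```

Pushing at the limit gives full control of the tilt, so both grasps become possible. Before planning the canister and pad poses, I'll fit a simple kinematic model from the poses logged so far, to check reach and predict limits.

```bash
cat > kin.py <<'E'
import numpy as np
from scipy.optimize import least_squares
from scipy.spatial.transform import Rotation as Ro
LO=np.array([-176.69,-43.24,12.49,-82,0,-163.58]); HI=np.array([176.69,126.21,139.97,262,151.66,163.58])
# chain: Rz(j1) Ry(j2) Ry(j3) Rz(j4) Ry(j5) Rz(j6), all-zero = straight up
def fk(p,q):
    a,h,L1,L2,e,d,D,s=p; q=np.radians(q)
    rz=lambda t:Ro.from_euler('z',t).as_matrix(); ry=lambda t:Ro.from_euler('y',t).as_matrix()
    R=rz(q[0]); x=np.array([0,0,h])+R@[a,d,0]
    R=R@ry(q[1]); x=x+R@[0,0,L1]; R=R@ry(q[2]); x=x+R@[e,0,L2]
    R=R@rz(q[3])@ry(q[4]); x=x+R@[0,s,D]; R=R@rz(q[5])   # tool axis = R z
    return x,R
data=[([-79.783,30.278,82.158,-.002,67.691,-10.229],[.218,-.585,.222]),
([-15.26,20.52,72.23,-.01,87.24,54.28],[.6003,-.0488,.3867]),
([42.77,52.32,12.59,.72,109.95,112.6],[.5798,.6925,.3921]),
([42.326,49.051,12.518,2.224,101.915,112.661],[.6047,.7166,.4531]),
([41.973,46.503,12.565,4.976,82.546,112.623],[.6593,.7777,.5439]),
([41.318,43.906,12.561,8.993,58.21,111.134],[.7059,.8224,.6942]),
([40.487,38.187,12.543,12.326,46.993,109.712],[.6868,.7949,.8589]),
([40.049,35.479,12.554,13.617,44.091,109.209],[.6696,.7732,.9232])]
f=lambda p:np.concatenate([fk(p,np.array(q))[0]-x for q,x in data])
_r=least_squares(f,[0,.25,.45,.45,0,.1,.28,0]); P=_r.x
def offR():  # constant rotation tool frame vs chain end
    Rt=np.array([[.656,.65,.385],[-.575,.76,-.303],[-.489,-.023,.872]]); return fk(P,np.array(data[-1][0]))[1].T@Rt
RO=offR()
def tool(q): x,R=fk(P,q); return x,R@RO
def ik(x,R,q0):
    g=lambda q:np.r_[(tool(q)[0]-x)*5,(Ro.from_matrix(tool(q)[1].T@R).as_rotvec())]
    best=None
    for k in range(6):
        r=least_squares(g,np.clip(q0+np.random.default_rng(k).normal(0,20*(k>0),6),LO+.1,HI-.1),bounds=(LO,HI))
        if best is None or r.cost<best.cost: best=r
        if best.cost<1e-5: break
    return best.x,best.cost
def Rt(az,tilt,yaw=0):
    a,t=np.radians([az,tilt]); y=np.array([np.sin(t)*np.cos(a),np.sin(t)*np.sin(a),-np.cos(t)]); x=np.array([np.sin(a),-np.cos(a),0]); z=np.cross(x,y)
    return np.c_[x,y,z]@Ro.from_euler('y',yaw,degrees=True).as_matrix()
E
python3 - <<'E'
from kin import *
np.set_printoptions(precision=3,suppress=True,linewidth=150)
print(P,'res mm',np.abs(f(P)).max()*1000); print(RO)
for q,x in data[:5]: print(tool(np.array(q))[1].ravel())
q0=np.array(data[-1][0])
for t in (90,80,75,70,65,60,50):
    R=Rt(49.5,t); 
    for n,g in (('bar',[.607,.26,.172]),('lift',[.53,.16,.2]),('pad',[.49,.018,.142]),('roll',[.648,0,.08])):
        q,c=ik(np.array(g)+R[:,1]*.019,R,q0); print(t,n,q.round(0),round(c,6))
E
```

```text
[0.001 0.275 0.588 0.391 0.114 0.11  0.306 0.001] res mm 0.18171042918868618
[[-1.    -0.001 -0.   ]
 [ 0.    -0.     1.   ]
 [ 0.     1.     0.   ]]
[ 0.35  -0.     0.937 -0.937  0.002  0.349 -0.002 -1.     0.   ]
[ 0.35   0.     0.937 -0.937 -0.001  0.349  0.    -1.    -0.   ]
[ 0.351  0.058  0.935 -0.935  0.069  0.347 -0.045 -0.996  0.078]
[ 0.363  0.184  0.914 -0.921  0.219  0.321 -0.141 -0.959  0.249]
[ 0.419  0.403  0.814 -0.855  0.478  0.203 -0.307 -0.781  0.544]
90 bar [ -9.  60. 118. 121.  89. -89.] 0.0
90 lift [ -28.   60.  130.  102.   92. -100.] 0.0
90 pad [ -51.   68.  125.   80.   88. -103.] 0.0
90 roll [-38.  69. 102.  93.  90. -81.] 0.0
80 bar [ -9.  54. 119. 120.  76. -83.] 0.0
80 lift [-27.  52. 131. 104.  81. -93.] 0.0
80 pad [-50.  61. 127.  82.  79. -98.] 0.0
80 roll [-37.  64. 104.  91.  80. -78.] 0.0
75 bar [ -8.  50. 119. 119.  69. -80.] 0.0
75 lift [-26.  48. 130. 104.  75. -88.] 0.0
75 pad [-49.  57. 128.  82.  74. -95.] 0.0
75 roll [-37.  61. 105.  90.  75. -75.] 0.0
70 bar [ -7.  47. 118. 117.  62. -76.] 0.0
70 lift [-25.  44. 130. 103.  68. -83.] 0.0
70 pad [-48.  53. 128.  83.  70. -91.] 0.0
70 roll [-36.  58. 105.  89.  70. -72.] 0.0
65 bar [ -6.  44. 117. 115.  55. -71.] 0.0
65 lift [-23.  40. 128. 101.  62. -77.] 0.0
65 pad [-47.  49. 128.  83.  65. -87.] 0.0
65 roll [-35.  56. 105.  87.  65. -69.] 0.0
60 bar [ -5.  41. 116. 110.  49. -64.] 0.0
60 lift [-22.  36. 127.  98.  56. -70.] 0.0
60 pad [-45.  45. 128.  82.  61. -82.] 0.0
60 roll [-33.  53. 105.  84.  60. -65.] 0.0
50 bar [ -2.  36. 112.  96.  37. -47.] 0.0
50 lift [-18.  30. 123.  88.  45. -54.] 0.0
50 pad [-40.  39. 126.  78.  52. -70.] 0.0
50 roll [-30.  49. 104.  77.  51. -54.] 0.0
```

The model fits to 0.2 mm and every needed pose is within range. Next I'll calibrate a model of the out-of-reach behaviour on the logged rows and look for a push that tilts the tool back to about 70°. At 70° the wrist passes over the turquoise decoy when placing.

```bash
cat > sim.py <<'E'
from kin import *
def row(q,sh,yaw=0,w=.3):
    "one row: bounded least squares toward target, then 1/12 s at 70% speed"
    x,R=tool(q); xt=x+R@(np.array(sh)/1000); Rq=R@Ro.from_euler('y',yaw,degrees=True).as_matrix()
    g=lambda qq:np.r_[(tool(qq)[0]-xt),w*Ro.from_matrix(tool(qq)[1].T@Rq).as_rotvec()]
    r=least_squares(g,np.clip(q,LO+1e-3,HI-1e-3),bounds=(LO,HI),xtol=1e-10,ftol=1e-12)
    return r.x,r.cost
def info(q):
    x,R=tool(q); y=R[:,1]; return x.round(3),'tilt %.1f az %.1f'%(np.degrees(np.arccos(-y[2])),np.degrees(np.arctan2(y[1],y[0]))),q.round(1)
E
python3 - <<'E'
from sim import *
np.set_printoptions(suppress=True,linewidth=150)
dy=[-10]*4+[-8]*2+[-6]*2+[-5,-4,-3,-2,0,0,2,2]
for w in (.05,.1,.2,.3,.5,1):
    q=np.array(data[3][0]); 
    for d in dy: q,_=row(q,[-18,d,32.3],w=w)
    print(w,*info(q))
print('obs',data[4], 38.7)
E
```

```text
0.05 [0.694 0.818 0.965] tilt 117.7 az 49.6 [41.8 43.7 12.5 49.9  9.1 73.5]
0.1 [0.697 0.822 0.937] tilt 107.3 az 49.7 [41.6 42.  12.5 23.9 19.5 99.2]
0.2 [0.699 0.824 0.849] tilt 87.7 az 49.7 [ 41.4  40.9  12.5  13.1  39.7 108.9]
0.3 [0.693 0.817 0.749] tilt 70.6 az 49.8 [ 41.5  41.7  12.5   9.4  55.8 111.3]
0.5 [0.67  0.79  0.598] tilt 46.8 az 49.8 [ 41.8  44.8  12.5   6.   76.2 112.5]
1 [0.638 0.752 0.469] tilt 26.1 az 49.8 [ 42.2  49.2  12.5   3.4  92.3 112.7]
obs ([41.973, 46.503, 12.565, 4.976, 82.546, 112.623], [0.6593, 0.7777, 0.5439]) 38.7
```

```bash
python3 - <<'E'
from sim import *
np.set_printoptions(suppress=True,linewidth=150)
W=.6
q=np.array(data[-1][0]); 
for y in [-7]*4+[-1.3]: q,_=row(q,[0,0,0],y,w=W)
print('leveled',*info(q))
for zt in (.45,.3):
  qq=q.copy()
  for i in range(60):
    x=tool(qq)[0]; 
    if x[2]<zt: break
    qq,_=row(qq,[0,-24,-33],w=W)
  print('down',i,*info(qq))
  for push in ([0,-40,-10],[0,-40,0],[0,-30,-28],[0,-15,-38]):
    p=qq.copy()
    for k in range(36):
        p,c=row(p,push,w=W)
        if k%12==11: print(zt,push,k+1,*info(p))
E
```

```text
leveled [0.67  0.773 0.923] tilt 88.7 az 49.5 [40.  35.5 12.5 13.6 44.1 79.9]
down 15 [0.428 0.491 0.436] tilt 88.7 az 49.5 [ 30.1  19.5 125.4 156.3  55.9 -76.7]
0.45 [0, -40, -10] 12 [0.295 0.254 0.497] tilt 80.8 az 52.0 [-81.6 -37.6 140.   67.  129.2 -24. ]
0.45 [0, -40, -10] 24 [ 0.027 -0.15   0.463] tilt 80.4 az 53.4 [-126.5   15.9  111.1    0.   133.5  -89.4]
0.45 [0, -40, -10] 36 [-0.229 -0.474  0.356] tilt 76.3 az 52.9 [-127.6   51.9   52.8   -1.2  151.7  -90.7]
0.45 [0, -40, 0] 12 [0.293 0.228 0.535] tilt 84.6 az 52.8 [-97.5 -39.3 137.3  66.8 147.5 -23.6]
0.45 [0, -40, 0] 24 [ 0.036 -0.167  0.567] tilt 84.6 az 53.9 [-123.9   10.3  102.5    4.7  151.7  -85.2]
0.45 [0, -40, 0] 36 [-0.181 -0.43   0.418] tilt 77.5 az 52.2 [-127.1   43.5   62.4    1.4  151.7  -88.5]
0.45 [0, -30, -28] 12 [0.383 0.416 0.128] tilt 87.4 az 50.1 [  19.4   82.1  140.   142.6  122.8 -114. ]
0.45 [0, -30, -28] 24 [ 0.305  0.187 -0.211] tilt 87.6 az 54.3 [ -77.2  126.2  109.7   65.7   55.2 -138.1]
0.45 [0, -30, -28] 36 [ 0.088 -0.136 -0.491] tilt 85.8 az 55.0 [-119.   126.2   51.2    6.    88.4  -88.8]
0.
[... 950 characters left out ...]
  0.49 ] tilt 75.2 az 52.6 [-127.4   32.5   71.    -0.2  151.7  -89.8]
0.3 [0, -30, -28] 12 [ 0.296  0.316 -0.089] tilt 89.7 az 50.0 [ -19.   126.2  125.5   97.1  109.7 -159.9]
0.3 [0, -30, -28] 24 [ 0.245  0.044 -0.377] tilt 87.7 az 55.9 [-100.5  126.2   81.7   26.9   62.4 -101.6]
0.3 [0, -30, -28] 36 [ 0.03  -0.294 -0.525] tilt 80.1 az 56.5 [-115.4  126.2   26.9    8.3  106.8  -85.5]
0.3 [0, -15, -38] 12 [ 0.293  0.328 -0.171] tilt 88.3 az 49.6 [  -9.6  126.2  115.   107.6  115.8 -146.7]
0.3 [0, -15, -38] 24 [ 0.389  0.327 -0.433] tilt 78.5 az 53.3 [  -6.3  126.2   80.2  122.2   92.4 -112.1]
0.3 [0, -15, -38] 36 [ 0.395  0.064 -0.564] tilt 65.8 az 61.3 [-55.  126.2  63.6  68.1  61.8 -97. ]
```

```bash
python3 - <<'E'
from sim import *
np.set_printoptions(suppress=True,linewidth=150,precision=0)
W=.6
q=np.array(data[-1][0]); 
for y in [-7]*4+[-1.3]: q,_=row(q,[0,0,0],y,w=W)
# go to a start pose near inner limit, wrist high; retreat along -y staying high
def wr(q): x,R=tool(q); return x-R[:,1]*P[6], R
for zt in (.75,.65,.6,.55):
  p=q.copy()
  for i in range(40):
    x,R=tool(p); tgt=np.array([.32,.36,zt]); d=tgt-x; n=np.linalg.norm(d)
    if n<.005: break
    p,c=row(p,R.T@d*min(1,.04/n)*1000,w=W)
  print('start',zt,i,*info(p))
  for k in range(48):
    w_,R=wr(p); d=np.array([0,0,.275])-w_; d/=np.linalg.norm(d); sh=R.T@d*40
    p,c=row(p,sh,w=W)
    if k%8==7: print(k+1,*info(p),'next push',sh)
E
```

```text
start 0.75 15 [0. 0. 1.] tilt 88.7 az 49.5 [  8. -27. 107.  77.  43.  17.]
8 [0. 0. 1.] tilt 85.2 az 49.6 [-45. -38. 140.  84.  94. -12.] next push [ -1. -13. -38.]
16 [0. 0. 0.] tilt 73.1 az 49.9 [-49. -40. 140.  72.  95. -13.] next push [ -1.  -5. -40.]
24 [0. 0. 0.] tilt 60.7 az 50.4 [-58. -43. 140.  58. 102. -15.] next push [ -1.   3. -40.]
32 [0. 0. 0.] tilt 48.7 az 50.8 [-58. -43. 140.  46.  99. -17.] next push [ -1.  12. -38.]
40 [0. 0. 0.] tilt 37.5 az 51.3 [-57. -43. 140.  36.  95. -18.] next push [ -1.  19. -35.]
48 [0. 0. 0.] tilt 27.4 az 51.9 [-56. -43. 140.  26.  92. -18.] next push [ -0.  25. -31.]
start 0.65 16 [0. 0. 1.] tilt 88.7 az 49.5 [  8. -24. 120.  95.  42.  -8.]
8 [0. 0. 1.] tilt 81.5 az 49.6 [-48. -40. 140.  80.  96. -12.] next push [ -1. -11. -39.]
16 [0. 0. 0.] tilt 69.2 az 50.0 [-52. -41. 140.  68.  97. -13.] next push [ -1.  -2. -40.]
24 [0. 0. 0.] tilt 56.9 az 50.4 [-58. -43. 140.  54. 101. -16.] next push [ -1.   6. -40.]
32 [0. 0. 0.] tilt 45.1 az 50.8 [-57. -43. 140.  43.  98. -17.] next push [ -1.  14. -37.]
40 [0. 0. 0.] tilt 34.2 az 51.3 [-56. -43.
[... 678 characters left out ...]
0.] tilt 23.3 az 51.8 [-56. -43. 140.  22.  91. -17.] next push [ -0.  27. -29.]
start 0.55 17 [0. 0. 1.] tilt 88.7 az 49.5 [  8. -15. 133. 117.  48. -38.]
8 [0. 0. 0.] tilt 78.4 az 49.7 [ -8. -21. 140.  95.  57. -27.] next push [ -1. -12. -38.]
16 [0. 0. 0.] tilt 66.1 az 50.1 [-16. -25. 140.  76.  60. -16.] next push [ -1.  -2. -40.]
24 [0. 0. 0.] tilt 53.8 az 50.5 [-13. -24. 140.  63.  54.  -8.] next push [ -1.   6. -40.]
32 [0. 0. 0.] tilt 41.7 az 51.1 [ -4. -18. 140.  52.  44.   2.] next push [ -1.  12. -38.]
40 [0. 0. 0.] tilt 30.0 az 52.0 [  5. -11. 140.  39.  36.  16.] next push [ -1.  17. -36.]
48 [0. 0. 0.] tilt 18.6 az 53.7 [ 12.  -3. 140.  24.  31.  32.] next push [ -1.  20. -35.]
```

Emit:
send_rows --moves "87 0 -40 0 -7; 87 0 -40 0 -7; 87 0 -40 0 -7; 87 0 -40 0 -7; 87 0 -40 0 -1.3; 87 0 -28 -27 0; 87 0 -28 -27 0; 87 0 -28 -27 0; 87 0 -28 -27 0; 87 0 -28 -27 0; 87 0 -28 -27 0; 87 0 -28 -27 0; 87 0 -28 -27 0; 87 0 -28 -27 0; 87 0 -28 -27 0; 87 0 -28 -27 0; 87 0 -28 -27 0"

```text
time_s: 11.6
position: [0.315, 0.3652, 0.6116]
tcp_rot: [[0.76, 0.649, 0.022], [-0.649, 0.76, 0.011], [-0.009, -0.022, 1.0]]
force: [-0.0, -2.1, 0.8]
opening: 0.998
```

```bash
python3 s.py; cat > plan.py <<'E'
from sim import *
from rig import read_state
np.set_printoptions(suppress=True,linewidth=150,precision=0)
W=.6; p=np.array(read_state()['joint_positions'])
for k in range(16):
    x,R=tool(p); d=np.array([0,0,.275])-(x-R[:,1]*P[6]); d/=np.linalg.norm(d); sh=R.T@d*40
    p,c=row(p,sh,w=W); print(sh,*info(p)[1:])
E
python3 plan.py
```

```text
11.6 [0.315 0.365 0.612] [  9.849 -21.604 125.115 103.901  41.103 -18.726] 
 [[ 0.76   0.649  0.022]
 [-0.649  0.76   0.011]
 [-0.009 -0.022  1.   ]]
tilt 88.7119224696732 az 49.51569113706895
[ -0. -17. -36.] tilt 88.7 az 49.5 [  4. -22. 131. 107.  48. -25.]
[ -0. -17. -36.] tilt 88.7 az 49.5 [ -3. -22. 138. 107.  56. -30.]
[ -0. -17. -36.] tilt 87.8 az 49.5 [ -8. -22. 140. 104.  61. -30.]
[ -0. -17. -36.] tilt 86.3 az 49.5 [-10. -24. 140. 101.  62. -28.]
[ -0. -15. -37.] tilt 84.8 az 49.5 [-13. -25. 140.  97.  63. -25.]
[ -0. -14. -38.] tilt 83.3 az 49.5 [-15. -26. 140.  94.  64. -23.]
[  0. -12. -38.] tilt 81.8 az 49.5 [-18. -27. 140.  91.  66. -21.]
[  0. -11. -38.] tilt 80.3 az 49.5 [-21. -29. 140.  88.  68. -19.]
[  0. -10. -39.] tilt 78.8 az 49.6 [-24. -30. 140.  85.  71. -17.]
[  0.  -8. -39.] tilt 77.2 az 49.6 [-27. -32. 140.  82.  74. -15.]
[  0.  -7. -39.] tilt 75.7 az 49.6 [-31. -33. 140.  79.  78. -14.]
[  0.  -6. -40.] tilt 74.2 az 49.6 [-50. -41. 140.  73.  97. -11.]
[  0.  -5. -40.] tilt 72.6 az 49.6 [-49. -41. 140.  71.  96. -11.]
[  0.  -3. -40.] tilt 71.1 az 49.6 [-49. -41. 140.  70.  95. -11.]
[  0.  -2. -40.] tilt 69.5 az 49.6 [-50. -41. 140.  68.  96. -11.]
[  0.  -1. -40.] tilt 68.0 az 49.7 [-51. -41. 140.  66.  97. -11.]
```

Emit:
send_rows --moves "87 0 -17 -36 0; 87 0 -17 -36 0; 87 0 -17 -36 0; 87 0 -17 -36 0; 87 0 -15 -37 0; 87 0 -14 -38 0; 87 0 -12 -38 0; 87 0 -11 -38 0; 87 0 -10 -39 0; 87 0 -8 -39 0; 87 0 -7 -39 0; 87 0 -6 -40 0; 87 0 -5 -40 0; 87 0 -3 -40 0"

```text
time_s: 12.77
position: [0.273, 0.3172, 0.4413]
tcp_rot: [[0.76, 0.615, 0.211], [-0.65, 0.723, 0.233], [-0.01, -0.314, 0.949]]
force: [-0.4, -0.8, 0.7]
opening: 1.002
```

```bash
python3 s.py
```

```text
12.7667 [0.273 0.317 0.441] [-11.204 -23.681 139.913  84.701  56.365 -19.258] 
 [[ 0.76   0.615  0.211]
 [-0.65   0.723  0.233]
 [-0.01  -0.314  0.949]]
tilt 71.71138732086142 az 49.62047392523372
```

Emit:
send_rows --moves "87 33 8 -22 0; 87 33 8 -22 0; 87 33 8 -22 0; 87 33 8 -22 0; 87 33 8 -22 0; 87 33 8 -22 0; 87 33 8 -22 0; 87 33 8 -22 0; 87 33 8 -22 0; 87 0 0 0 0; 87 0 0 0 0"

```text
time_s: 13.68
position: [0.5187, 0.1354, 0.2545]
tcp_rot: [[0.764, 0.603, 0.23], [-0.645, 0.722, 0.25], [-0.016, -0.339, 0.941]]
force: [0.2, 0.3, 1.3]
opening: 1.001
```

```bash
python3 s.py; python3 - <<'E'
from h import *
np.set_printoptions(precision=4,suppress=True,linewidth=150)
st=read_state(); c=capture('wrist'); print(c['tool_from_camera'])
cv2.imwrite('pics/w1.png',c['image'])
for k in ('canister','canister_bar','filler_seat'):
    for m in mark_of(c,k)[:2]: p=np.clip(m['pixel'],0,[399,639]); print(k,round(m['p'],2),np.round(p),pts(c,p,st)[0],ray(c,p,.172,st))
rc,P=cloud(c,np.ones((400,640),bool),st)
s=(P[:,2]>.150)&(P[:,2]<.19)&(np.hypot(P[:,0]-.611,P[:,1]-.265)<.07)
Q=P[s]; print(s.sum(),Q.mean(0)); r=cv2.minAreaRect((Q[:,:2]*1000).astype(np.float32)); print(r)
h=(Q[:,2]>.165); Q=Q[h]; d=Q[:,:2]-Q[:,:2].mean(0); v=np.linalg.svd(d,full_matrices=False)[2][0]; print('bar az',np.degrees(np.arctan2(v[1],v[0])),'mean',Q.mean(0),'ext',np.percentile(d@v,[1,99]),'ztop',np.percentile(Q[:,2],[50,98]))
s=(P[:,2]>.055)&(P[:,2]<.133)&(np.hypot(P[:,0]-.611,P[:,1]-.265)<.07); Q=P[s][:,:2]
from scipy.optimize import least_squares
r=least_squares(lambda c_:np.hypot(*(Q-c_).T)-.042,[.611,.265],loss='soft_l1',f_scale=.002); print('can centre',r.x,s.sum(),np.median(abs(r.fun)))
E
```

```text
13.6833 [0.519 0.135 0.254] [-33.049  33.222 129.854  90.459  69.085 -70.996] 
 [[ 0.764  0.603  0.23 ]
 [-0.645  0.722  0.25 ]
 [-0.016 -0.339  0.941]]
tilt 70.16270729512499 az 50.168906889764415
[[ 1.     -0.0008 -0.0001 -0.0004]
 [ 0.0001  0.2745 -0.9616 -0.1618]
 [ 0.0008  0.9616  0.2745  0.0747]
 [ 0.      0.      0.      1.    ]]
canister 0.89 [286. 314.] [0.473  0.0819 0.3126] [0.546  0.1751 0.172 ]
canister_bar 0.91 [199. 308.] [0.6106 0.2615 0.1766] [0.6145 0.2666 0.172 ]
1434 [0.6251 0.2722 0.1707]
((617.9746704101562, 270.8640441894531), (117.01585388183594, 37.7459716796875), 44.13042449951172)
bar az -130.49201292945463 mean [0.6223 0.2708 0.1747] ext [-0.0563  0.0614] ztop [0.1759 0.1788]
can centre [0.6131 0.2621] 3598 0.002553110322002984
```

View pics/w1.png

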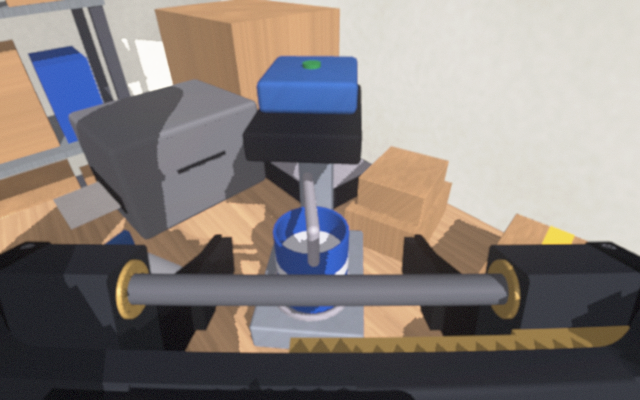

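The view shows the blue canister centred at about (311,245), with its bail running from (315,265) to (308,175), nearly in line with the tool and free under the black head. Now the approach.

Emit:
send_rows --moves "87 -9 0 -25 0; 87 0 38 0 0; 87 0 38 0 0; 87 0 38 0 0; 87 0 30 0 0; 87 0 22 0 0; 87 0 14 0 0; 87 0 10 0 0; 87 0 0 0 0"

```text
time_s: 14.63
position: [0.6189, 0.2753, 0.171]
tcp_rot: [[0.766, 0.602, 0.224], [-0.642, 0.724, 0.252], [-0.011, -0.337, 0.942]]
force: [-0.9, -0.3, -0.1]
opening: 1.002
```

```bash
python3 s.py; python3 - <<'E'
from h import *
np.set_printoptions(precision=4,suppress=True,linewidth=150)
st=read_state(); c=capture('wrist'); print(st['force'])
cv2.imwrite('pics/w2.png',c['image'][0:400,120:520])
rc,P=cloud(c,np.ones((400,640),bool),st)
g=st['position']-.019*st['tcp_rot'][:,1]; print('grasp pt',g)
L=(P-g)@st['tcp_rot']*1000
s=(abs(L[:,0])<30)&(P[:,2]>.164)&(P[:,2]<.19)&(abs(L[:,1])<50); Q=L[s]
for y in range(-50,50,10):
    t=(Q[:,1]>=y)&(Q[:,1]<y+10)
    if t.sum()>3: print(y,t.sum(),'x',np.percentile(Q[t,0],[5,50,95]),'z',np.percentile(Q[t,2],[5,50,95]))
E
```

```text
14.6333 [0.619 0.275 0.171] [ -7.568  46.117 117.614 115.923  62.373 -73.838] 
 [[ 0.766  0.602  0.224]
 [-0.642  0.724  0.252]
 [-0.011 -0.337  0.942]]
tilt 70.32791979566005 az 50.236010068633185
[-0.8874 -0.3407 -0.1089]
grasp pt [0.6075 0.2615 0.1774]
-40 77 x [3.1953 6.3405 9.5302] z [-12.5158 -11.4796 -10.3417]
-30 653 x [ 0.6283  5.7169 11.2229] z [-13.3224 -10.2503  -7.8039]
-20 172 x [-0.1854  3.9687 10.9525] z [-11.5755  -8.3995  -7.101 ]
-10 29 x [1.3746 3.9447 6.527 ] z [-0.993  -0.4439  0.4093]
0 375 x [-1.606   3.1964  8.4841] z [-1.937   0.644   2.9725]
10 349 x [-2.6387  2.2909  7.9332] z [0.5258 4.098  6.4453]
20 306 x [-3.3061  1.396   7.0997] z [ 4.3047  7.6766 10.1189]
30 261 x [-4.0537  0.9136  6.2959] z [ 7.8265 11.2223 13.6421]
40 228 x [-5.1184 -0.1569  5.5209] z [11.2691 14.8314 17.2708]
```

View pics/w2.png

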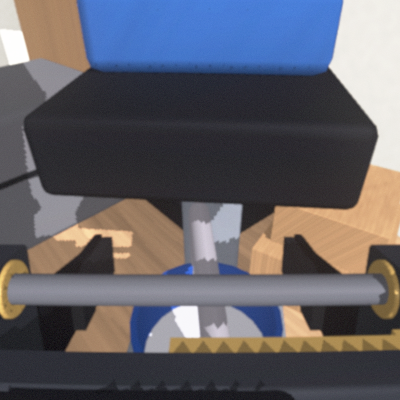

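Emit:
send_rows --moves "87 3 0 -5 0; 60 0 0 0 0; 40 0 0 0 0; 20 0 0 0 0; 5 0 0 0 0; 0 0 0 0 0; 0 0 0 0 0; 0 0 0 0 0; 0 0 0 0 0; 0 0 0 0 0"

```text
time_s: 15.52
position: [0.6204, 0.2701, 0.1651]
tcp_rot: [[0.764, 0.604, 0.227], [-0.645, 0.722, 0.25], [-0.013, -0.338, 0.941]]
force: [0.1, 0.6, -0.1]
opening: 0.401
```

```bash
python3 s.py; python3 -c "
from h import *
s=read_state();print(s['force'],s['opening']*87)"
```

```text
15.5167 [0.62  0.27  0.165] [ -8.173  46.868 117.538 115.732  62.722 -74.324] 
 [[ 0.764  0.604  0.227]
 [-0.645  0.722  0.25 ]
 [-0.013 -0.338  0.941]]
tilt 70.2627297886936 az 50.10701553636801
[ 0.05516824  0.58212857 -0.08201882] 34.925051200988854
```

Still closing, so I'll give it more rows.

Emit:
send_rows --moves "0 0 0 0 0; 0 0 0 0 0; 0 0 0 0 0; 0 0 0 0 0; 0 0 0 0 0; 0 0 0 0 0; 0 0 0 0 0; 0 0 0 0 0"

```text
time_s: 16.18
position: [0.6204, 0.2699, 0.1651]
tcp_rot: [[0.764, 0.604, 0.227], [-0.645, 0.722, 0.25], [-0.013, -0.338, 0.941]]
force: [-1.2, -1.5, 0.4]
opening: 0.132
```

Emit:
send_rows --moves "0 0 -1 3 0; 0 0 -2 5 0; 0 0 -2 5 0; 0 0 -1 3 0; 0 0 0 0 0; 0 0 0 0 0"

```text
time_s: 16.68
position: [0.6203, 0.2697, 0.1822]
tcp_rot: [[0.764, 0.604, 0.227], [-0.645, 0.722, 0.251], [-0.012, -0.339, 0.941]]
force: [-1.0, 0.3, -6.8]
opening: 0.131
```

```bash
python3 s.py; python3 - <<'E'
from h import *
st=read_state(); print(st['force'],st['moment'],st['opening']*87)
c=capture('wrist'); cv2.imwrite('pics/w3.png',c['image'][0:400,120:520])
c=capture('top'); cv2.imwrite('pics/t3.png',cv2.resize(c['image'][120:260,150:330],None,fx=4,fy=4))
E
```

```text
16.6833 [0.62  0.27  0.182] [ -8.217  44.526 117.537 114.564  61.685 -71.947] 
 [[ 0.764  0.604  0.227]
 [-0.645  0.722  0.251]
 [-0.012 -0.339  0.941]]
tilt 70.2109754668989 az 50.09551187302241
[-0.98472402  0.29338395 -6.84007162] [-1.30897639  1.00049902 -0.01151782] 11.387128915218995
```

View pics/w3.png

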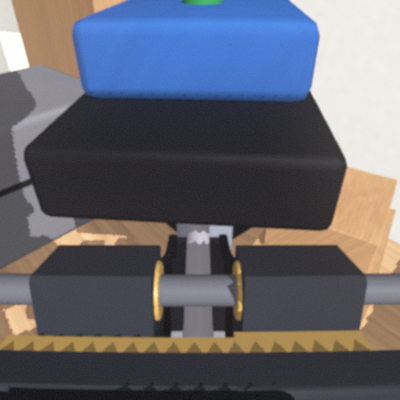

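The canister is lifted clear of the lip. The force reads about 6.8 N, the canister's weight, and nothing touches the head. I'll retreat horizontally and measure the pad at the same time.

Emit:
send_rows --moves "0 0 -5 -2 0; 0 0 -10 -4 0; 0 0 -15 -5 0; 0 0 -19 -7 0; 0 0 -19 -7 0; 0 0 -19 -7 0; 0 0 -19 -7 0; 0 0 -15 -5 0; 0 0 -9 -3 0; 0 0 -4 -1 0; 0 0 0 0 0"

```text
time_s: 17.7
position: [0.5291, 0.1592, 0.1823]
tcp_rot: [[0.762, 0.606, 0.228], [-0.648, 0.72, 0.25], [-0.012, -0.338, 0.941]]
force: [0.8, 0.0, -6.1]
opening: 0.128
```

```bash
python3 s.py; python3 - <<'E'
from h import *
np.set_printoptions(precision=4,suppress=True,linewidth=150)
st=read_state(); print(st['force'],st['opening']*87)
for n in ('scene','top'):
    c=capture(n)
    for k,h in (('pad',.006),):
        for m in masks_of(c,k)[:2]:
            cn=max(cv2.findContours(m['region'].astype(np.uint8),cv2.RETR_EXTERNAL,cv2.CHAIN_APPROX_NONE)[0],key=len)[:,0]
            E=np.array([ray(c,p[::-1],h) for p in cn])[:,:2]; (x,y),r=cv2.minEnclosingCircle((E*1000).astype(np.float32))
            print(n,k,round(m['p'],2),m['bbox'],'circ',x,y,r, 'bbox ctr',(E.max(0)+E.min(0))*500,(E.max(0)-E.min(0))*1000)
    rc,P=cloud(c,np.ones((400,640),bool)); 
    s=(np.hypot(P[:,0]-.34,P[:,1]+.13)<.07)&(P[:,2]>.1)&(P[:,2]<.16); Q=P[s]; print('decoy',Q.min(0) if len(Q) else '',Q.max(0) if len(Q) else '')
    if n=='scene': cv2.imwrite('pics/s4.png',cv2.resize(c['image'][140:340,200:500],None,fx=2.6,fy=2.6))
E
```

```text
17.7 [0.529 0.159 0.182] [-28.546  45.946 130.77  100.388  69.632 -85.811] 
 [[ 0.762  0.606  0.228]
 [-0.648  0.72   0.25 ]
 [-0.012 -0.338  0.941]]
tilt 70.25751646170778 az 49.888725774311915
[ 0.8097  0.0429 -6.0932] 11.138797325826214
scene pad 0.81 [311.8, 209.1, 344.5, 237.1] circ 487.70294189453125 14.690679550170898 62.860870361328125 bbox ctr [487.9103  12.4169] [123.897  114.5211]
decoy [ 0.3075 -0.1711  0.1009] [ 0.3851 -0.0957  0.1404]
top pad 0.19 [413.1, 184.7, 459.1, 200.0] circ 592.387939453125 -419.2837829589844 78.1056900024414 bbox ctr [ 594.2096 -419.6778] [ 42.495  155.0157]
decoy [ 0.3039 -0.173   0.1002] [ 0.37   -0.1302  0.143 ]
```

View pics/s4.png

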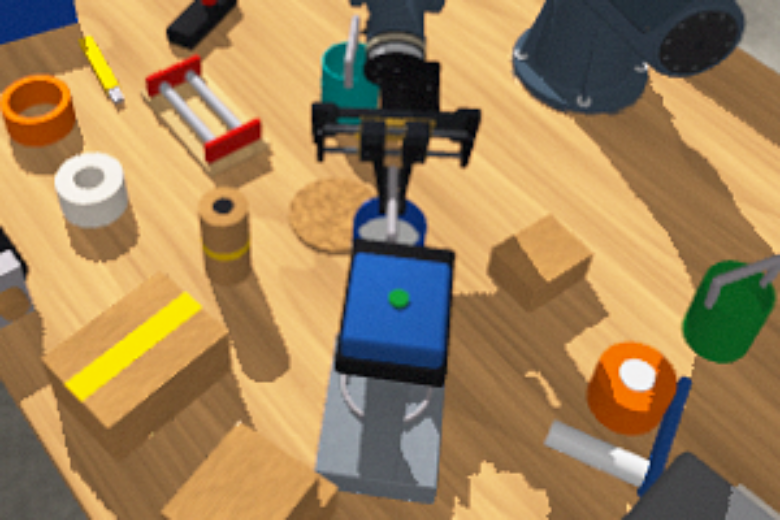

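The canister hangs upright in front of the filler at (390,225) in the crop. The pad is at (330,213), at world (0.488, 0.015). I'll carry it over the pad.

Emit:
send_rows --moves "0 3 -6 -2 0; 0 6 -12 -4 0; 0 9 -18 -6 0; 0 13 -24 -8 0; 0 13 -24 -8 0; 0 9 -18 -6 0; 0 6 -12 -4 0; 0 3 -6 -2 0; 0 0 0 0 0; 0 0 0 0 0"

```text
time_s: 18.73
position: [0.4944, 0.0245, 0.1846]
tcp_rot: [[0.765, 0.604, 0.226], [-0.644, 0.722, 0.25], [-0.012, -0.337, 0.941]]
force: [0.6, 0.8, -7.4]
opening: 0.129
```

```bash
cat > can.py <<'E'
from h import *
from scipy.optimize import least_squares
np.set_printoptions(precision=4,suppress=True,linewidth=150)
st=read_state(); g=st['position']-.019*st['tcp_rot'][:,1]; print('g',g,st['force'],st['opening']*87)
for n in ('scene','top','wrist'):
    c=capture(n); rc,P=cloud(c,np.ones((400,640),bool),st); I=c['image'][rc[:,0],rc[:,1]].astype(int)
    s=(np.hypot(P[:,0]-.488,P[:,1]-.015)<.075)&(P[:,2]>.012)&(P[:,2]<.16)&(I[:,0]>I[:,2]+60); Q=P[s]
    if len(Q)<20: print(n,len(Q)); continue
    r=least_squares(lambda c_:np.hypot(*(Q[:,:2]-c_).T)-.042,Q[:,:2].mean(0),loss='soft_l1',f_scale=.002)
    # axis tilt: centre fitted low vs high
    zs=np.percentile(Q[:,2],[2,50,98]); C=[]
    for lo,hi in ((zs[0],zs[1]),(zs[1],zs[2])):
        q=Q[(Q[:,2]>=lo)&(Q[:,2]<=hi)]; C.append(least_squares(lambda c_:np.hypot(*(q[:,:2]-c_).T)-.042,r.x,loss='soft_l1',f_scale=.002).x)
    print(n,len(Q),'centre',r.x,'z',zs,'hi-lo shift',C[1]-C[0])
E
python3 s.py; python3 can.py
```

```text
18.7333 [0.494 0.025 0.185] [-49.925  44.962 128.079  77.593  71.643 -82.029] 
 [[ 0.765  0.604  0.226]
 [-0.644  0.722  0.25 ]
 [-0.012 -0.337  0.941]]
tilt 70.2858063835048 az 50.12330883583585
g [0.483  0.0108 0.191 ] [ 0.5686  0.82   -7.3534] 11.21581863423891
scene 479 centre [0.49   0.0203] z [0.0658 0.1283 0.154 ] hi-lo shift [0.0005 0.0013]
top 23 centre [0.4868 0.0244] z [0.1467 0.1533 0.1579] hi-lo shift [ 0.0019 -0.0019]
wrist 0
```

Emit:
send_rows --moves "0 1 2 -6 0; 0 1 4 -10 0; 0 1 4 -11 0; 0 0 3 -8 0; 0 0 2 -5 0; 0 0 1 -2 0; 0 0 0.5 -1.5 0; 0 0 0 0 0"

```text
time_s: 19.55
position: [0.4968, 0.0236, 0.1377]
tcp_rot: [[0.764, 0.604, 0.227], [-0.645, 0.722, 0.25], [-0.013, -0.337, 0.941]]
force: [0.4, -0.5, -6.3]
opening: 0.133
```

Emit:
send_rows --moves "0 0 0.5 -1.4 0; 0 0 0.5 -1.4 0; 0 0 0 0 0"

```text
time_s: 19.8
position: [0.4969, 0.0232, 0.1348]
tcp_rot: [[0.764, 0.604, 0.227], [-0.645, 0.722, 0.251], [-0.012, -0.338, 0.941]]
force: [-0.4, -0.2, -7.3]
opening: 0.129
```

```bash
python3 can.py
```

```text
g [0.4854 0.0095 0.1413] [-0.4381 -0.2179 -7.2618] 11.232617111695486
scene 455 centre [0.4925 0.019 ] z [0.0168 0.0788 0.1258] hi-lo shift [0.0005 0.0011]
top 21 centre [0.4879 0.0217] z [0.0986 0.1026 0.108 ] hi-lo shift [-0.0002  0.0028]
wrist 0
```

Emit:
send_rows --moves "0 0 0.4 -1 0; 0 0 0.4 -1 0; 0 0 0 0 0"

```text
time_s: 20.2
position: [0.4969, 0.0234, 0.1325]
tcp_rot: [[0.764, 0.604, 0.227], [-0.645, 0.722, 0.251], [-0.013, -0.338, 0.941]]
force: [-0.5, -1.0, -6.5]
opening: 0.129
```

Emit:
send_rows --moves "0 0 0.3 -0.8 0; 0 0 0 0 0"

```text
time_s: 20.37
position: [0.4969, 0.0234, 0.1317]
tcp_rot: [[0.764, 0.604, 0.227], [-0.645, 0.722, 0.25], [-0.013, -0.338, 0.941]]
force: [0.7, 0.2, -6.1]
opening: 0.126
```

Emit:
send_rows --moves "0 0 0.3 -0.8 0; 0 0 0 0 0"

```text
time_s: 20.53
position: [0.4969, 0.0236, 0.1312]
tcp_rot: [[0.764, 0.604, 0.226], [-0.645, 0.722, 0.25], [-0.013, -0.337, 0.941]]
force: [0.1, -0.9, -5.5]
opening: 0.13
```

Emit:
send_rows --moves "0 0 0.3 -0.8 0; 0 0 0 0 0"

```text
time_s: 20.7
position: [0.4969, 0.0237, 0.1312]
tcp_rot: [[0.764, 0.605, 0.225], [-0.645, 0.723, 0.248], [-0.013, -0.335, 0.942]]
force: [-0.7, -1.7, -0.0]
opening: 0.131
```

The canister stands on the pad and its load is off the wrist. I'll release, then leave upwards.

Emit:
send_rows --moves "10 0 0 0 0; 20 0 0 0 0; 40 0 0 0 0; 40 0 0 0 0; 40 0 0 0 0; 40 0 0 0 0; 40 0 0 0 0; 40 0 -5 2 0; 40 0 -14 10 0; 40 0 -20 20 0; 40 0 -20 25 0; 40 0 -15 30 0; 40 0 -15 30 0"

```text
time_s: 21.78
position: [0.4689, -0.0118, 0.2716]
tcp_rot: [[0.764, 0.604, 0.229], [-0.646, 0.722, 0.249], [-0.015, -0.338, 0.941]]
force: [0.2, 0.1, 0.6]
opening: 0.461
```

```bash
python3 s.py; python3 can.py; python3 - <<'E'
from h import *
c=capture('scene'); cv2.imwrite('pics/s5.png',cv2.resize(c['image'][120:280,200:400],None,fx=3,fy=3))
np.set_printoptions(precision=4,suppress=True)
from scipy.optimize import least_squares
for n in ('scene','top'):
    c=capture(n); rc,P=cloud(c,np.ones((400,640),bool))
    s=(np.hypot(P[:,0]-.648,P[:,1])<.045)&(P[:,2]>.02)&(P[:,2]<.113); Q=P[s][:,:2]
    r=least_squares(lambda c_:np.hypot(*(Q-c_).T)-.030,[.648,0],loss='soft_l1',f_scale=.002); print(n,'roll side fit',len(Q),r.x)
    s=(np.hypot(P[:,0]-.648,P[:,1])<.045)&(P[:,2]>.116)&(P[:,2]<.125); Q=P[s][:,:2]; print('top face',len(Q),Q.mean(0) if len(Q) else'',(Q.max(0)+Q.min(0))/2 if len(Q) else '')
    # cradle cheeks
    I=c['image'][rc[:,0],rc[:,1]].astype(int)
    s=(abs(P[:,0]-.527)<.08)&(abs(P[:,1]+.24)<.13)&(P[:,2]>.036)&(P[:,2]<.05)&(I[:,2]>I[:,0]+60); Q=P[s][:,:2]
    for sg in (-1,1):
        q=Q[(Q[:,1]+.24)*sg>0]; 
        if len(q)>10:
            d=q-q.mean(0); v=np.linalg.svd(d,full_matrices=False)[2][0]; print('cheek',sg,len(q),q.mean(0),(q.max(0)+q.min(0))/2,'az',np.degrees(np.arctan2(v[1],v[0])))
E
```

```text
21.7833 [ 0.469 -0.012  0.272] [-56.83   30.72  126.037  66.854  78.342 -66.415] 
 [[ 0.764  0.604  0.229]
 [-0.646  0.722  0.249]
 [-0.015 -0.338  0.941]]
tilt 70.26960156575721 az 50.09204163982259
g [ 0.4575 -0.0255  0.278 ] [0.218  0.0951 0.5542] 40.148046665204745
scene 479 centre [0.4925 0.0198] z [0.0155 0.0772 0.1016] hi-lo shift [0.0011 0.0015]
top 81 centre [0.4893 0.0178] z [0.059  0.0982 0.1055] hi-lo shift [-0.0005  0.0028]
wrist 385 centre [0.487  0.0159] z [0.0833 0.0956 0.1357] hi-lo shift [0.0005 0.0002]
scene roll side fit 329 [ 0.6467 -0.0029]
top face 232 [0.6495 0.0007] [ 0.6487 -0.0011]
cheek -1 71 [ 0.5305 -0.3185] [ 0.5294 -0.318 ] az -1.5350012099983896
cheek 1 86 [ 0.5349 -0.1565] [ 0.5343 -0.1581] az -1.9714815429664003
top roll side fit 110 [ 0.6458 -0.0006]
top face 202 [ 0.6449 -0.0003] [ 0.6467 -0.0015]
cheek -1 87 [ 0.5255 -0.3206] [ 0.526  -0.3201] az 179.27822885796525
cheek 1 38 [ 0.5568 -0.1595] [ 0.5553 -0.1595] az -177.9955635549041
```

View pics/s5.png

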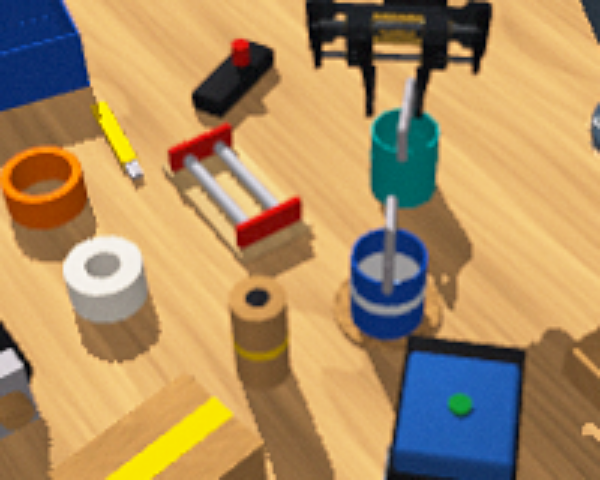

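The canister stands upright on the pad: its centre is at about (0.489, 0.018), the pad's at about (0.488, 0.015). I've viewed 9 pictures so far.

For the roll, a tool tilt of 45° with azimuth along the cradle's axis (88°) lets me grasp it standing, turn 180° about the tool axis so it lies horizontal, and set it down from above. I'll search for an inner-limit push that steers the tool there.

```bash
cat > steer.py <<'E'
from sim import *
from rig import read_state
np.set_printoptions(suppress=True,linewidth=160,precision=2)
W=.6; S=np.array([0,0,.275])
def ang(q):
    y=tool(q)[1][:,1]; return np.degrees(np.arctan2(y[1],y[0])),np.degrees(np.arccos(-y[2]))
def goto(p,tgt,n=60):
    tr=[]
    for i in range(n):
        x,R=tool(p); d=tgt-x; m=np.linalg.norm(d)
        if m<.003: break
        p,c=row(p,R.T@d*min(1,.04/m)*1000,w=W)
    return p,i
E
python3 - <<'E'
from steer import *
q=np.array(read_state()['joint_positions']); y0=tool(q)[1][:,1]
for beta in (-20,-40,-60,-80):
  for e in (20,40,55):
    b,ee=np.radians([beta,e]); w=S+.31*np.array([np.cos(ee)*np.cos(b),np.cos(ee)*np.sin(b),np.sin(ee)])
    p,n=goto(q,w+P[6]*y0); out=[]
    if np.linalg.norm(tool(p)[0]-(w+P[6]*y0))>.01: print(beta,e,'unreached',info(p)); continue
    best=(99,)
    for k in range(45):
        x,R=tool(p); d=S-(x-R[:,1]*P[6]); d/=np.linalg.norm(d); p,c=row(p,R.T@d*40,w=W)
        a,t=ang(p); s=np.hypot((a-88)*.7,t-45)
        if s<best[0]: best=(s,k+1,a,t,p.round(0),tool(p)[0].round(2))
    print(beta,e,n,best)
E
```

```text
-20 20 4 (np.float64(13.633312907890057), 26, np.float64(91.55091764601828), np.float64(58.40480521832853), array([-37.,  34., 140.,  48.,  63., -65.]), array([0.26, 0.19, 0.2 ]))
-20 40 5 (np.float64(2.1970214746563017), 27, np.float64(88.96077850393863), np.float64(47.091551253644525), array([-35.,  15., 140.,  43.,  64., -45.]), array([0.24, 0.19, 0.23]))
-20 55 7 (np.float64(6.562305592759213), 27, np.float64(81.88643684308566), np.float64(40.025084523260276), array([-34.,   0., 140.,  39.,  66., -31.]), array([0.23, 0.19, 0.26]))
-40 20 2 (np.float64(17.956963148536587), 25, np.float64(89.12277937963212), np.float64(62.93975515679048), array([-49.,  36., 140.,  40.,  66., -70.]), array([0.26, 0.15, 0.21]))
-40 40 5 (np.float64(5.739717687234121), 28, np.float64(90.61351892152797), np.float64(50.44035140079092), array([-45.,  16., 140.,  36.,  69., -50.]), array([0.23, 0.16, 0.24]))
-40 55 7 (np.float64(4.131254003394673), 28, np.float64(84.11349526704319), np.float64(41.89100509628761), array([-43.,  -0., 140.,  34.,  72., -37.]), array([0.22, 0.17, 0.26]))
-60 20 4 (np.float64(
[... 351 characters left out ...]
float64(3.808151535006875), 30, np.float64(84.95321297065836), np.float64(41.8451003780604), array([-53.,  -3., 140.,  27.,  78., -41.]), array([0.2 , 0.15, 0.27]))
-80 20 6 (np.float64(23.39018006703996), 28, np.float64(85.4554767340773), np.float64(68.32226340280143), array([-74.,  37., 140.,  20.,  71., -75.]), array([0.2 , 0.06, 0.23]))
-80 40 7 (np.float64(6.370440331705283), 34, np.float64(90.99852920047962), np.float64(51.01471804080741), array([-65.,  10., 140.,  19.,  79., -56.]), array([0.18, 0.1 , 0.27]))
-80 55 8 (np.float64(6.615516151741829), 32, np.float64(81.71107483688381), np.float64(40.06185562205885), array([-67., -12., 140.,  20.,  88., -46.]), array([0.18, 0.13, 0.29]))
```

```bash
python3 - <<'E'
from steer import *
q=np.array(read_state()['joint_positions']); y0=tool(q)[1][:,1]
b,ee=np.radians([-30,45]); w=S+.31*np.array([np.cos(ee)*np.cos(b),np.cos(ee)*np.sin(b),np.sin(ee)])
tg=w+P[6]*y0; x,R=tool(q); print('goto tool shift',R.T@(tg-x)*1000,tg)
p,n=goto(q,tg); print(n,info(p))
for k in range(30):
    x,R=tool(p); d=S-(x-R[:,1]*P[6]); d/=np.linalg.norm(d); sh=np.round(R.T@d*40); p,c=row(p,sh,w=W); print(k+1,'87 %d %d %d 0;'%tuple(sh),np.array(ang(p)),tool(p)[0] if k%6==0 else '')
E
```

```text
goto tool shift [-154.27   -8.77  122.14] [0.37 0.11 0.39]
5 (array([0.37, 0.11, 0.39]), 'tilt 70.2 az 50.1', array([-60.2,   1.4, 137.1,  62. ,  87.9, -50.8]))
1 87 -27 5 -29 0; [50.75 69.6 ] [0.36 0.12 0.38]
2 87 -27 6 -29 0; [51.92 68.51] 
3 87 -27 6 -28 0; [53.08 67.46] 
4 87 -27 7 -28 0; [54.25 66.41] 
5 87 -27 8 -28 0; [55.45 65.37] 
6 87 -27 9 -28 0; [56.67 64.33] 
7 87 -27 10 -28 0; [57.92 63.3 ] [0.33 0.14 0.34]
8 87 -27 10 -28 0; [59.18 62.29] 
9 87 -27 11 -28 0; [60.48 61.28] 
10 87 -26 12 -28 0; [61.78 60.3 ] 
11 87 -26 12 -27 0; [63.08 59.35] 
12 87 -26 13 -27 0; [64.41 58.41] 
13 87 -26 13 -27 0; [65.76 57.49] [0.3  0.15 0.31]
14 87 -26 14 -27 0; [67.15 56.58] 
15 87 -26 15 -27 0; [68.57 55.67] 
16 87 -26 15 -27 0; [70.02 54.79] 
17 87 -25 16 -27 0; [71.48 53.94] 
18 87 -25 16 -26 0; [72.95 53.12] 
19 87 -25 17 -26 0; [74.46 52.31] [0.28 0.16 0.28]
20 87 -25 17 -26 0; [75.99 51.53] 
21 87 -25 18 -26 0; [77.57 50.76] 
22 87 -25 18 -26 0; [79.18 50.01] 
23 87 -25 18 -26 0; [80.81 49.29] 
24 87 -24 19 -25 0; [82.44 48.61] 
25 87 -24 19 -25 0; [84.09 47.95] [0.25 0.17 0.25]
26 87 -24 20 -25 0; [85.8  47.32] 
27 87 -24 20 -25 0; [87.53 46.71] 
28 87 -24 20 -25 0; [89.29 46.12] 
29 87 -24 21 -25 0; [91.09 45.56] 
30 87 -24 21 -25 0; [92.93 45.03]
```

Emit:
send_rows --moves "87 -31 -2 24 0; 87 -31 -2 24 0; 87 -31 -2 24 0; 87 -31 -2 24 0; 87 -31 -2 24 0; 87 -27 5 -29 0; 87 -27 6 -29 0; 87 -27 6 -28 0; 87 -27 7 -28 0; 87 -27 8 -28 0; 87 -27 9 -28 0; 87 -27 10 -28 0; 87 -27 10 -28 0; 87 -27 11 -28 0; 87 -26 12 -28 0; 87 -26 12 -27 0; 87 -26 13 -27 0; 87 -26 13 -27 0"

```text
time_s: 23.58
position: [0.307, 0.1465, 0.3074]
tcp_rot: [[0.873, 0.353, 0.337], [-0.475, 0.771, 0.423], [-0.111, -0.53, 0.841]]
force: [-0.2, 0.3, -0.0]
opening: 1.001
```

```bash
python3 s.py; python3 - <<'E'
from steer import *
p=np.array(read_state()['joint_positions'])
for k in range(20):
    x,R=tool(p); d=S-(x-R[:,1]*P[6]); d/=np.linalg.norm(d); sh=np.round(R.T@d*40); p,c=row(p,sh,w=W); print('87 %d %d %d 0;'%tuple(sh),np.array(ang(p)),p.round(0) if k%6==0 else '')
E
```

```text
23.5833 [0.307 0.146 0.307] [-54.667   6.438 139.917  48.571  78.147 -53.15 ] 
 [[ 0.873  0.353  0.337]
 [-0.475  0.771  0.423]
 [-0.111 -0.53   0.841]]
tilt 58.00952577235193 az 65.42909133700797
87 -27 14 -26 0; [66.78 57.09] [-54.   7. 140.  48.  77. -53.]
87 -26 15 -26 0; [68.19 56.23] 
87 -26 15 -26 0; [69.63 55.38] 
87 -26 16 -26 0; [71.1  54.54] 
87 -26 16 -26 0; [72.6  53.73] 
87 -26 17 -26 0; [74.13 52.93] 
87 -26 17 -26 0; [75.7  52.15] [-48.   9. 140.  44.  73. -50.]
87 -26 17 -25 0; [77.26 51.4 ] 
87 -25 18 -25 0; [78.84 50.68] 
87 -25 18 -25 0; [80.45 49.99] 
87 -25 19 -25 0; [82.1  49.31] 
87 -25 19 -25 0; [83.77 48.66] 
87 -25 20 -25 0; [85.5  48.03] [-42.  11. 140.  40.  68. -46.]
87 -24 20 -25 0; [87.22 47.44] 
87 -24 20 -24 0; [88.94 46.89] 
87 -24 21 -24 0; [90.72 46.35] 
87 -24 21 -24 0; [92.51 45.85] 
87 -24 21 -24 0; [94.33 45.37] 
87 -24 21 -24 0; [96.17 44.93] [-35.  15. 140.  36.  64. -42.]
87 -24 22 -24 0; [98.05 44.51]
```

Emit:
send_rows --moves "87 -27 14 -26 0; 87 -26 15 -26 0; 87 -26 15 -26 0; 87 -26 16 -26 0; 87 -26 16 -26 0; 87 -26 17 -26 0; 87 -26 17 -26 0; 87 -26 17 -25 0; 87 -25 18 -25 0; 87 -25 18 -25 0; 87 -24 19 -26 0"

```text
time_s: 24.5
position: [0.258, 0.1719, 0.2563]
tcp_rot: [[0.917, 0.114, 0.382], [-0.33, 0.754, 0.569], [-0.223, -0.648, 0.729]]
force: [0.4, -0.3, 0.2]
opening: 1.004
```

```bash
python3 s.py; python3 - <<'E'
from steer import *
p0=np.array(read_state()['joint_positions'])
for sh in ([-25,19,-25],[-22,19,-28],[-20,15,-31],[-20,19,-30],[-17,15,-33],[-15,10,-36]):
    p=p0.copy(); o=[]
    for k in range(6): p,c=row(p,sh,w=W); o.append('%.1f/%.1f'%ang(p))
    print(sh,o,p.round(0))
E
```

```text
24.5 [0.258 0.172 0.256] [-43.375  10.855 139.93   41.976  69.334 -47.62 ] 
 [[ 0.917  0.114  0.382]
 [-0.33   0.754  0.569]
 [-0.223 -0.648  0.729]]
tilt 49.64454225351055 az 81.4200028642068
[-25, 19, -25] ['83.1/49.0', '84.8/48.3', '86.5/47.7', '88.2/47.2', '90.0/46.6', '91.8/46.1'] [-38.  13. 140.  37.  66. -44.]
[-22, 19, -28] ['83.1/49.0', '84.8/48.4', '86.6/47.9', '88.4/47.5', '90.2/47.1', '92.0/46.8'] [-42.  22. 140.  37.  61. -51.]
[-20, 15, -31] ['83.0/49.0', '84.7/48.5', '86.3/48.1', '88.0/47.8', '89.6/47.6', '91.2/47.6'] [-52.  25. 140.  31.  60. -56.]
[-20, 19, -30] ['83.1/49.0', '84.8/48.5', '86.6/48.0', '88.4/47.7', '90.2/47.4', '92.0/47.3'] [-44.  27. 140.  38.  57. -55.]
[-17, 15, -33] ['83.0/49.1', '84.6/48.6', '86.3/48.3', '87.9/48.1', '89.4/48.0', '90.8/48.1'] [-53.  31. 140.  32.  55. -61.]
[-15, 10, -36] ['82.9/49.1', '84.4/48.7', '85.9/48.5', '87.2/48.4', '88.4/48.5', '89.4/48.6'] [-63.  34. 140.  25.  54. -64.]
```

Emit:
send_rows --moves "87 -25 19 -25 0; 87 -25 19 -25 0; 87 -25 19 -25 0; 87 -25 19 -25 0; 87 -25 19 -25 0"

```text
time_s: 24.92
position: [0.2335, 0.1768, 0.237]
tcp_rot: [[0.922, 0.004, 0.387], [-0.267, 0.729, 0.63], [-0.28, -0.685, 0.673]]
force: [-0.6, 0.3, 0.3]
opening: 1.0
```

```bash
python3 s.py; python3 - <<'E'
from steer import *
q=np.array(read_state()['joint_positions']); x,R=tool(q)
# yaw needed so tool x is horizontal
th=np.degrees(np.arctan2(R[2,0],R[2,2])); print('yaw to level',th)
Rl=R@Ro.from_euler('y',th,degrees=True).as_matrix(); print(Rl)
y=R[:,1]; axis=np.array([.647,-.001]); h=.088
g=np.array([*axis,h])-y*np.array([1,1,1])*.004; tcp=g+.019*y; pre=tcp-.13*y
def chk(n,x,R,q0):
    qq,c=ik(x,R,q0); print(n,x.round(3),qq.round(0),round(c,6)); return qq
q1=chk('pre',pre,Rl,q); q2=chk('grasp',tcp,Rl,q1)
up=tcp+[0,0,.12]; q3=chk('up',up,Rl,q2)
for s in (180,-180):
    p=q3.copy(); x3,_=tool(p)
    for k in range(26): p,c=row(p,[0,0,0],np.sign(s)*180/26,w=W)
    print('yaw',s,info(p), Ro.from_matrix(Rl.T@tool(p)[1]).magnitude()*57.3)
E
```

```text
24.9167 [0.233 0.177 0.237] [-39.104  13.071 139.916  38.335  66.255 -44.69 ] 
 [[ 0.922  0.004  0.387]
 [-0.267  0.729  0.63 ]
 [-0.28  -0.685  0.673]]
tilt 46.77706939326667 az 89.71442323498697
yaw to level -22.5651812201803
[[ 1.    0.    0.  ]
 [-0.    0.73  0.68]
 [-0.   -0.69  0.73]]
pre [ 0.65 -0.09  0.17] [-34.  47.  74.  37.  90. -45.] 0.0
grasp [0.65 0.01 0.08] [-28.  52.  81.  42.  77. -48.] 0.0
up [0.65 0.01 0.2 ] [-28.  42.  79.  40.  86. -41.] 0.0
yaw 180 (array([0.65, 0.01, 0.2 ]), 'tilt 46.7 az 89.7', array([-27.6,  42.4,  79.2,  40.5,  85.7, 139.4])) 180.01323682844583
yaw -180 (array([0.85, 0.09, 0.35]), 'tilt 42.6 az 102.5', array([ -14.1,   55.7,   23. ,   42.4,  116.3, -163.6])) 160.53353382719072
```

Emit:
send_rows --moves "87 0 0 0 -5.6; 87 0 0 0 -5.6; 87 0 0 0 -5.6; 87 0 0 0 -5.7; 87 24 -27 0 0; 87 24 -27 0 0; 87 24 -27 0 0; 87 24 -27 0 0; 87 24 -27 0 0; 87 24 -27 0 0; 87 24 -27 0 0; 87 24 -27 0 0; 87 24 -27 0 0; 87 33 0 -22 0; 87 33 0 -22 0; 87 33 0 -22 0; 87 33 0 -22 0; 87 33 0 -22 0; 87 33 0 -22 0; 87 0 0 0 0"

```text
time_s: 26.58
position: [0.6495, -0.0964, 0.2992]
tcp_rot: [[1.0, 0.004, 0.011], [-0.01, 0.73, 0.683], [-0.006, -0.683, 0.73]]
force: [-0.1, -0.1, -1.5]
opening: 0.996
```

```bash
python3 s.py; python3 - <<'E'
from h import *
from scipy.optimize import least_squares
np.set_printoptions(precision=4,suppress=True,linewidth=150)
st=read_state(); c=capture('wrist'); cv2.imwrite('pics/w6.png',c['image'])
rc,P=cloud(c,np.ones((400,640),bool),st)
s=(np.hypot(P[:,0]-.647,P[:,1])<.045)&(P[:,2]>.02)&(P[:,2]<.112); Q=P[s][:,:2]
r=least_squares(lambda c_:np.hypot(*(Q-c_).T)-.030,[.648,0],loss='soft_l1',f_scale=.002); print('side',len(Q),r.x)
s=(np.hypot(P[:,0]-.647,P[:,1])<.045)&(P[:,2]>.114)&(P[:,2]<.127); Q=P[s]; print('top',len(Q),(Q.max(0)+Q.min(0))/2,np.median(Q[:,2]))
R=st['tcp_rot']; y=R[:,1]; ax=r.x; tcp=np.array([*ax,.088])+.015*y; print('to grasp, tool mm',R.T@(tcp-st['position'])*1000)
for m in mark_of(c,'roll_center')[:1]: print(m, ray(c,m['pixel'],.06,st))
E
```

```text
26.5833 [ 0.649 -0.096  0.299] [-35.06   39.209  67.486  37.763 101.677 -36.095] 
 [[ 1.     0.004  0.011]
 [-0.01   0.73   0.683]
 [-0.006 -0.683  0.73 ]]
tilt 46.88907126713756 az 89.70470336327232
side 610 [ 0.6476 -0.0027]
top 2204 [ 0.6476 -0.0031  0.1182] 0.11926857453285455
to grasp, tool mm [ -1.6259 227.6996 -90.2484]
```

View pics/w6.png

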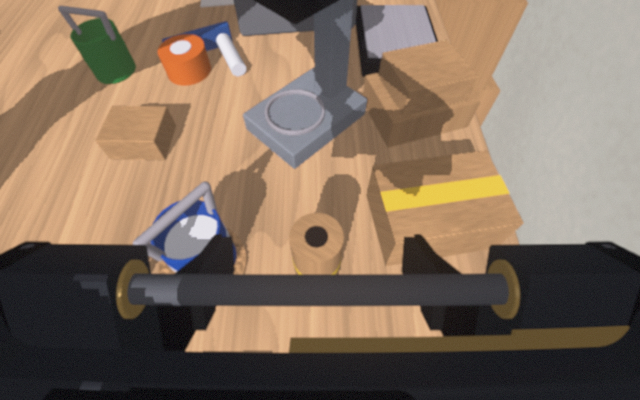

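The view shows the roll at (317,240), midway between the fingers. The canister at (188,232) is clear of the left finger. Approaching.

Emit:
send_rows --moves "87 -1 0 -30 0; 87 -1 0 -30 0; 87 0 0 -30 0; 87 0 38 0 0; 87 0 38 0 0; 87 0 38 0 0; 87 0 38 0 0; 87 0 32 0 0; 87 0 22 0 0; 87 0 14 0 0; 87 0 8 0 0; 87 0 0 0 0"

```text
time_s: 27.68
position: [0.6442, 0.0119, 0.0864]
tcp_rot: [[1.0, 0.005, 0.004], [-0.006, 0.729, 0.684], [0.0, -0.684, 0.729]]
force: [0.6, 0.4, 0.6]
opening: 1.002
```

```bash
python3 s.py; python3 - <<'E'
from h import *
st=read_state(); y=st['tcp_rot'][:,1]; ax=np.array([.6476,-.003,.088]); print('to go',st['tcp_rot'].T@(ax+.015*y-st['position'])*1000,st['force'])
E
```

```text
27.6833 [0.644 0.012 0.086] [-27.609  50.948  81.708  41.641  77.42  -47.946] 
 [[ 1.     0.005  0.004]
 [-0.006  0.729  0.684]
 [ 0.    -0.684  0.729]]
tilt 46.843425054177196 az 89.64446028816752
to go [ 3.479151    3.04832018 -9.00823229] [0.60744224 0.36989547 0.6136572 ]
```

Emit:
send_rows --moves "87 3.5 3 -9 0; 87 0 0 0 0; 0 0 0 0 0; 0 0 0 0 0; 0 0 0 0 0; 0 0 0 0 0; 0 0 0 0 0; 0 0 0 0 0; 0 0 0 0 0; 0 0 0 0 0; 0 0 0 0 0; 0 0 0 0 0"

```text
time_s: 28.68
position: [0.6482, 0.0067, 0.0776]
tcp_rot: [[1.0, 0.006, 0.005], [-0.007, 0.729, 0.684], [0.001, -0.684, 0.729]]
force: [-1.3, -1.1, 1.5]
opening: 0.682
```

Emit:
send_rows --moves "0 0 -3 4 0; 0 0 -8 8 0; 0 0 -18 19 0; 0 0 -24 25 0; 0 0 -24 25 0; 0 0 -20 21 0; 0 0 -8 9 0; 0 0 0 0 0"

```text
time_s: 29.35
position: [0.6497, 0.0057, 0.2337]
tcp_rot: [[1.0, 0.011, -0.0], [-0.007, 0.727, 0.687], [0.008, -0.687, 0.727]]
force: [0.4, -0.6, -1.5]
opening: 0.681
```

```bash
cat > roll.py <<'E'
from h import *
np.set_printoptions(precision=4,suppress=True,linewidth=150)
st=read_state(); R=st['tcp_rot']; g=st['position']-.019*R[:,1]; print('g',g,st['force'],st['opening']*87)
for n in ('scene','top'):
    c=capture(n); rc,P=cloud(c,np.ones((400,640),bool),st); I=c['image'][rc[:,0],rc[:,1]].astype(int)
    s=(np.linalg.norm(P-g,axis=1)<.13)&(I[:,2]>I[:,0]+35)&(I.sum(1)>150)&(P[:,2]>.055 if g[2]<.1 else P[:,2]>.12); Q=P[s]
    if len(Q)<15: print(n,len(Q)); continue
    d=Q-Q.mean(0); v=np.linalg.svd(d,full_matrices=False)[2][0]; e=np.percentile(d@v,[1,99]); print(n,len(Q),'axis',v,'len',e[1]-e[0],'mid',Q.mean(0)+v*e.mean(),'az/el',np.degrees([np.arctan2(v[1],v[0]),np.arcsin(v[2])]))
E
python3 roll.py; python3 s.py
```

```text
g [ 0.6495 -0.0081  0.2468] [ 0.3879 -0.5622 -1.471 ] 59.23713958145301
scene 1018 axis [ 0.0362  0.4774 -0.8779] len 0.180015668940054 mid [ 0.6578 -0.0011  0.2472] az/el [ 85.6598 -61.3928]
top 395 axis [-0.5763  0.4591 -0.676 ] len 0.17417562499364897 mid [ 0.6475 -0.0102  0.2733] az/el [141.4563 -42.5352]
29.45 [0.648 0.006 0.229] [-27.895  40.238  77.731  40.27   88.598 -38.373] 
 [[ 1.     0.005  0.005]
 [-0.007  0.728  0.685]
 [-0.    -0.685  0.728]]
tilt 46.75133738721777 az 89.58640472611654
```

Emit:
send_rows --moves "0 0 0 0 2; 0 0 0 0 4; 0 0 0 0 6; 0 0 0 0 7; 0 0 0 0 7; 0 0 0 0 7; 0 0 0 0 7; 0 0 0 0 7; 0 0 0 0 7; 0 0 0 0 7; 0 0 0 0 7; 0 0 0 0 7; 0 0 0 0 7; 0 0 0 0 7; 0 0 0 0 7; 0 0 0 0 7; 0 0 0 0 7; 0 0 0 0 7; 0 0 0 0 7; 0 0 0 0 7"

```text
time_s: 31.12
position: [0.647, 0.0064, 0.2269]
tcp_rot: [[-0.667, 0.002, 0.745], [-0.508, 0.73, -0.457], [-0.545, -0.683, -0.486]]
force: [-0.6, -0.1, -2.6]
opening: 0.683
```

Emit:
send_rows --moves "0 0 0 0 7; 0 0 0 0 7; 0 0 0 0 7; 0 0 0 0 7; 0 0 0 0 7; 0 0 0 0 7; 0 0 0 0 4; 0 0 0 0 3; 0 0 0 0 0; 0 0 0 0 0"

```text
time_s: 31.95
position: [0.6473, 0.0063, 0.2277]
tcp_rot: [[-1.0, 0.003, -0.006], [0.007, 0.73, -0.683], [0.003, -0.683, -0.73]]
force: [0.6, -0.5, -3.8]
opening: 0.682
```

```bash
python3 s.py; python3 roll.py; python3 - <<'E'
from h import *
c=capture('scene'); cv2.imwrite('pics/s7.png',cv2.resize(c['image'][100:280,180:400],None,fx=3,fy=3))
E
```

```text
31.95 [0.647 0.006 0.228] [-27.905  40.406  77.759  40.309  88.64  141.56 ] 
 [[-1.     0.003 -0.006]
 [ 0.007  0.73  -0.683]
 [ 0.003 -0.683 -0.73 ]]
tilt 46.89873928265734 az 89.75206012895877
g [ 0.6473 -0.0075  0.2407] [ 0.5747 -0.5269 -3.7741] 59.3559902375509
scene 1096 axis [-0.0239 -0.9542  0.2981] len 0.17785112415244742 mid [0.6541 0.0082 0.2677] az/el [-91.4349  17.3447]
top 749 axis [ 0.0119 -0.9815  0.1911] len 0.161805325961711 mid [0.6458 0.0025 0.2715] az/el [-89.3069  11.0165]
```

View pics/s7.png

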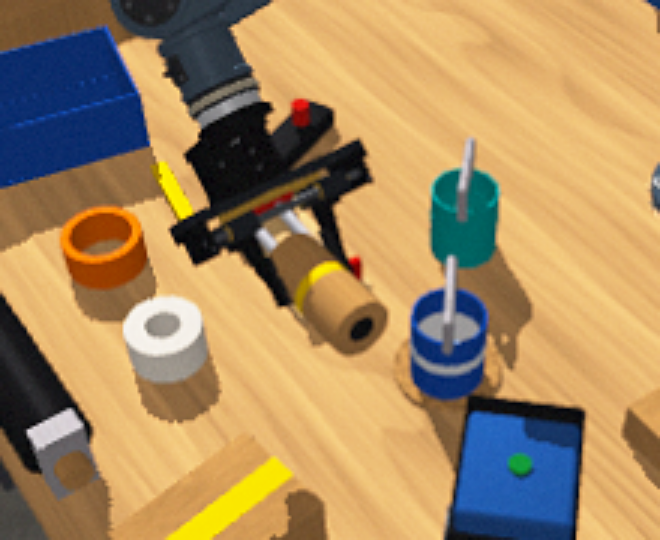

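The roll is held lying horizontally along the cradle direction at (340,300), and the canister stands on the pad at (448,345). That makes 11 pictures viewed. I'll carry it over the cradle.

Emit:
send_rows --moves "0 6 -10 9 0; 0 12 -19 18 0; 0 14 -23 21.5 0; 0 14 -23 21.5 0; 0 14 -23 21.5 0; 0 14 -23 21.5 0; 0 14 -23 21.5 0; 0 14 -23 21.5 0; 0 9 -15 14 0; 0 6 -10 9 0; 0 0 0 0 0; 0 0 0 0 0"

```text
time_s: 33.1
position: [0.5291, -0.2561, 0.231]
tcp_rot: [[-1.0, 0.008, -0.005], [0.009, 0.73, -0.684], [-0.001, -0.684, -0.73]]
force: [0.6, 0.4, -2.7]
opening: 0.686
```

```bash
cat > fit.py <<'E'
from h import *
from scipy.optimize import least_squares
np.set_printoptions(precision=4,suppress=True,linewidth=150)
st=read_state(); R=st['tcp_rot']; g=st['position']-.019*R[:,1]; print('g',g,'tcp',st['position'],st['force'],st['opening']*87)
e0=g+[0,.0306,-.004]
for n in ('scene','top','wrist'):
    c=capture(n); rc,P=cloud(c,np.ones((400,640),bool),st); I=c['image'][rc[:,0],rc[:,1]].astype(int)
    L=P-e0; s=(abs(L[:,0])<.04)&(L[:,1]>-.025)&(L[:,1]<.075)&(abs(L[:,2])<.045)&(I[:,2]>I[:,0]+25); Q=L[s]
    if len(Q)<30: print(n,len(Q)); continue
    B=Q[Q[:,1]<.05]
    f=lambda p:np.hypot(B[:,0]-p[0]-p[1]*B[:,1],B[:,2]-p[2]-p[3]*B[:,1])-.03
    r=least_squares(f,[0,0,0,0],loss='soft_l1',f_scale=.0015)
    print(n,len(Q),'axis at +30mm: x,z',e0[0]+r.x[0],e0[2]+r.x[2],'yaw,el deg',np.degrees(r.x[[1,3]]),'+y end at',e0[1]+np.percentile(Q[:,1],98),np.median(abs(r.fun)))
E
python3 fit.py; python3 s.py
```

```text
g [ 0.529  -0.2699  0.244 ] tcp [ 0.5291 -0.2561  0.231 ] [ 0.5536  0.4419 -2.737 ] 59.64952159966175
scene 496 axis at +30mm: x,z 0.5299663322455407 0.24056259699413016 yaw,el deg [0.549  3.5889] +y end at -0.17545351191173852 0.0008391349463316017
top 27
wrist 852 axis at +30mm: x,z 0.5292454997300547 0.240813983179656 yaw,el deg [0.8618 3.8794] +y end at -0.2033280927598373 0.00010145747793131182
33.25 [ 0.53  -0.254  0.231] [-51.053  42.339  72.65   28.325 102.884 126.037] 
 [[-1.     0.005 -0.003]
 [ 0.006  0.73  -0.684]
 [-0.001 -0.684 -0.73 ]]
tilt 46.87608077537173 az 89.62202057989018
```

The roll's rise is 3.7° (+y end high), with no slip, and it is centred over the cradle to within about 3 mm. Lowering.

Emit:
send_rows --moves "0 -1 7 8 0; 0 -1 14 16 0; 0 0 20 22 0; 0 0 20 22 0; 0 0 20 22 0; 0 0 16 17 0; 0 0 10 10 0; 0 0 5 5 0; 0 0 2 3 0; 0 0 0 0 0; 0 0 0 0 0"

```text
time_s: 34.17
position: [0.5321, -0.2584, 0.0628]
tcp_rot: [[-1.0, 0.007, -0.003], [0.007, 0.728, -0.685], [-0.002, -0.685, -0.728]]
force: [0.0, 0.6, -2.0]
opening: 0.686
```

```bash
python3 fit.py; python3 - <<'E'
from h import *
np.set_printoptions(precision=4,suppress=True,linewidth=150)
for n in ('scene','wrist'):
    st=read_state(); c=capture(n); rc,P=cloud(c,np.ones((400,640),bool),st); I=c['image'][rc[:,0],rc[:,1]].astype(int)
    red=(I[:,2]>110)&(I[:,1]<70)&(I[:,0]<70)&(abs(P[:,0]-.53)<.08)&(abs(P[:,1]+.24)<.13)&(P[:,2]>.036)&(P[:,2]<.055)
    for sg in (-1,1):
        q=P[red&((P[:,1]+.24)*sg>0)]
        if len(q)>10: print(n,'cheek',sg,len(q),q.min(0),q.max(0),(q.min(0)+q.max(0))/2)
E
```

```text
g [ 0.5319 -0.2722  0.0759] tcp [ 0.5321 -0.2584  0.0628] [ 0.0462  0.6279 -2.0203] 59.68058689547121
scene 424 axis at +30mm: x,z 0.532370999488473 0.07189562813771455 yaw,el deg [0.9648 2.882 ] +y end at -0.17682218919494594 0.0011292774690084603
top 47 axis at +30mm: x,z 0.5242932000022367 0.07292319448427627 yaw,el deg [7.9141 5.3127] +y end at -0.1790435013179789 0.0007461930064485631
wrist 832 axis at +30mm: x,z 0.5320772934989314 0.07262181958253384 yaw,el deg [0.6912 3.8724] +y end at -0.21052520137912467 0.00010055903446325176
scene cheek -1 14 [ 0.5597 -0.3252  0.0365] [ 0.573  -0.3165  0.0443] [ 0.5663 -0.3209  0.0404]
scene cheek 1 85 [ 0.4893 -0.1676  0.0361] [ 0.5783 -0.1493  0.0489] [ 0.5338 -0.1585  0.0425]
wrist cheek -1 6720 [ 0.4835 -0.3312  0.036 ] [ 0.571  -0.3182  0.0452] [ 0.5273 -0.3247  0.0406]
```

Emit:
send_rows --moves "0 0.5 2 2.5 0; 0 0.5 2.5 3 0; 0 0 2 2.5 0; 0 0 1 1.2 0; 0 0 0.7 0.8 0; 0 0 0 0 0"

```text
time_s: 34.92
position: [0.5302, -0.2587, 0.0484]
tcp_rot: [[-1.0, 0.006, -0.005], [0.008, 0.73, -0.684], [-0.0, -0.684, -0.73]]
force: [0.9, -0.6, -1.9]
opening: 0.681
```

Emit:
send_rows --moves "0 0 0.7 0.8 0; 0 0 0.7 0.8 0; 0 0 0 0 0"

```text
time_s: 35.17
position: [0.5304, -0.2589, 0.0468]
tcp_rot: [[-1.0, 0.006, -0.005], [0.008, 0.729, -0.684], [-0.001, -0.684, -0.729]]
force: [0.2, 0.4, -2.4]
opening: 0.684
```

Emit:
send_rows --moves "0 0 0.7 0.8 0; 0 0 0.7 0.8 0; 0 0 0 0 0"

```text
time_s: 35.42
position: [0.5303, -0.2585, 0.0459]
tcp_rot: [[-1.0, 0.006, -0.004], [0.007, 0.731, -0.683], [-0.001, -0.683, -0.731]]
force: [-1.6, -0.1, 4.9]
opening: 0.684
```

Emit:
send_rows --moves "0 0 0.5 0.6 0; 0 0 0 0 0"

```text
time_s: 35.58
position: [0.5301, -0.2582, 0.0453]
tcp_rot: [[-1.0, 0.006, -0.004], [0.007, 0.731, -0.682], [-0.001, -0.682, -0.731]]
force: [-1.4, 1.5, 5.2]
opening: 0.684
```

Emit:
send_rows --moves "0 0 0.5 0.5 0; 0 0 0 0 0"

```text
time_s: 35.75
position: [0.53, -0.2579, 0.0447]
tcp_rot: [[-1.0, 0.005, -0.004], [0.007, 0.732, -0.682], [-0.0, -0.682, -0.732]]
force: [-2.2, 1.9, 6.5]
opening: 0.681
```

```bash
python3 fit.py
```

```text
g [ 0.5299 -0.2718  0.0577] tcp [ 0.53   -0.2579  0.0447] [-2.2117  1.9199  6.501 ] 59.28975670077421
scene 478 axis at +30mm: x,z 0.5310021877742607 0.05203621596456773 yaw,el deg [ 2.0416 -0.3207] +y end at -0.17676300976752626 0.001573650140677469
top 76 axis at +30mm: x,z 0.5333159342650686 0.01942905076681682 yaw,el deg [25.0319 31.2878] +y end at -0.16933922828899736 0.0031745642847645205
wrist 734 axis at +30mm: x,z 0.5302284507022034 0.05312757869260423 yaw,el deg [0.1009 1.0465] +y end at -0.20383301429672063 0.0003619060732287984
```

The roll has pivoted level (0–1°) at axis height 52–53 mm, so it is seated. Releasing and retreating.

Emit:
send_rows --moves "62 0 0 0 0; 66 0 0 0 0; 72 0 0 0 0; 80 0 0 0 0; 84 0 0 0 0; 84 0 0 0 0; 84 0 0 0 0; 84 0 0 0 0; 84 0 0 0 0"

```text
time_s: 36.65
position: [0.5304, -0.259, 0.0431]
tcp_rot: [[-1.0, 0.006, -0.005], [0.008, 0.729, -0.684], [-0.001, -0.684, -0.729]]
force: [-0.9, -0.2, 0.7]
opening: 0.961
```

Emit:
send_rows --moves "84 0 -4 0 0; 84 0 -10 0 0; 84 0 -20 0 0; 84 0 -25 0 0; 84 0 -25 0 0; 84 0 -25 0 0; 84 0 -25 -10 0; 84 0 -25 -20 0; 84 0 -20 -25 0; 84 0 -20 -25 0; 84 0 0 0 0"

```text
time_s: 37.57
position: [0.5312, -0.3517, 0.2454]
tcp_rot: [[-1.0, 0.012, 0.002], [0.007, 0.723, -0.691], [-0.01, -0.691, -0.723]]
force: [0.7, 0.6, 2.0]
opening: 0.968
```

```bash
python3 can.py; python3 - <<'E'
from h import *
from scipy.optimize import least_squares
np.set_printoptions(precision=4,suppress=True)
st=read_state(); print(st['position'],st['opening'])
for n in ('scene','top','wrist'):
    c=capture(n); rc,P=cloud(c,np.ones((400,640),bool),st); I=c['image'][rc[:,0],rc[:,1]].astype(int)
    if n=='scene': cv2.imwrite('pics/s9.png',cv2.resize(c['image'][110:280,190:400],None,fx=3.5,fy=3.5))
    s=(abs(P[:,0]-.53)<.045)&(abs(P[:,1]+.24)<.085)&(P[:,2]>.06)&(P[:,2]<.1)&(I[:,2]>I[:,0]+25); B=P[s]-[.53,-.24,.053]
    if len(B)<30: print(n,len(B)); continue
    r=least_squares(lambda p:np.hypot(B[:,0]-p[0]-p[1]*B[:,1],B[:,2]-p[2]-p[3]*B[:,1])-.03,[0,0,0,0],loss='soft_l1',f_scale=.0015)
    print(n,len(B),'x off,z off mm',r.x[[0,2]]*1000,'yaw,el',np.degrees(r.x[[1,3]]),'ends y',np.percentile(B[:,1],[1,99])-.24)
E
```

```text
g [ 0.531  -0.3654  0.2585] [0.6631 0.6029 1.9732] 84.20302620857775
scene 477 centre [0.4926 0.0197] z [0.0148 0.078  0.1011] hi-lo shift [0.0008 0.0013]
top 88 centre [0.4896 0.0184] z [0.0397 0.0985 0.1054] hi-lo shift [-0.0001  0.0023]
wrist 2379 centre [0.4937 0.0152] z [0.0144 0.0767 0.1036] hi-lo shift [-0.001  -0.0013]
[ 0.5293 -0.3498  0.2382] 0.9668733606705116
scene 399 x off,z off mm [ 0.3813 -1.8944] yaw,el [ 1.7183 -0.7231] ends y [-0.2972 -0.1776]
top 286 x off,z off mm [-3.0473 -0.7192] yaw,el [ 1.4142 -0.5301] ends y [-0.2622 -0.1788]
wrist 5096 x off,z off mm [0.6259 0.071 ] yaw,el [1.4768 0.5695] ends y [-0.303  -0.1846]
```

View pics/s9.png

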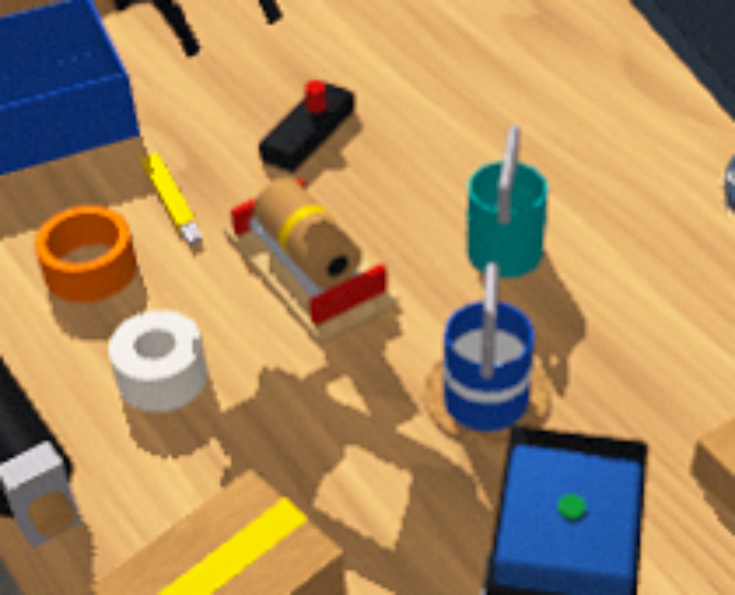

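The roll lies level in the cradle between the red cheeks, at (305,235). The canister stands upright on the pad at (488,365), and the gripper is clear. Handing in.

```bash
python3 -c "
from rig import *
print(hand_in())"
```

```text
the job is handed in; nothing more can be done
None
```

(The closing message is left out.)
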